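# Let the medicine case lid down without a slam

### The arm

A 7-joint arm with a two-finger parallel gripper is mounted at the origin on the work surface. World frame = base frame: x ahead of the robot, y to its left, z up, the work surface at z = 0. Lengths are in m, angles in rad, forces in N, time in s.
With the tool pointing down it reaches from about 0.425 to 0.95 m from the base axis. Payload 16.7 kg.
Tool frame: the origin (TCP) lies at the very end of the fingers, on their centre line; the grasp point (between the pads) lies robot.hold_point_z behind it (robot.hold_point_z is the distance from the TCP to the grasp point, in m); z points along the fingers, y is the direction in which the jaws open and shut (so a half turn about z gives the same grasp; the last joint's range is limited). The gripper opens to 94 mm and grips with 3 to 60 N. Pads are 16 mm wide; open, the fingers measure 119 mm over their backs; the gripper's body (75 mm by 177 mm) begins 78 mm behind the grasp point.
Start: joints at [0.979, 0.426, 0.074, 1.606, -0.034, 1.111, -0.067], TCP at [0.289, -0.61, 0.205] pointing down, gripper open.
Joint ranges: [-2.85, 2.85], [-0.5, 2.14], [-1.23, 1.37], [0.21, 2.46], [-1.02, 4.16], [0.16, 2.05], [-2.73, 2.73]. Speed limits (rad/s): [1.89, 1.89, 2.39, 2.39, 3.01, 3.01, 3.01].

### API

Orientations are given as a unit quaternion [x, y, z, w].
In Python, from cell import readout, snapshot, workorder, robot gives the robot as it stands.
- The arm moves only by the shell command python3 -m pendant 'ROWS'. ROWS is JSON, a list of rows, each a list of 7 numbers: the opening, from 0 (shut) to 1 (fully open), then the shift along the world's x, y, z in cm, then the turn, a rotation vector about the world's x, y, z in degrees. In form: [[jaw, tx, ty, tz, rx, ry, rz], ...]. A call has 1 to 20 rows; each row is the pose to reach, as a shift and turn from the pose measured when the call began; what a row does not reach only later rows make up. A row lasts 1/8 s, in which the tool goes at most 62.5 mm and 10.7 degrees, less where a joint would pass 70% of its speed; a pose out of reach is approached as far as the arm can. A call with a gripper value outside its range is refused whole. The fingers move at their own pace and stop on an object; the grip force is fixed at half the most. Time passes only in rows, so rows that repeat a pose let the fingers close. It gives the time, the measured TCP pose, the force and the opening at its end, in the units of the state.
- readout.get_obs(): the state, without advancing time (a new reading comes with each control period).
- snapshot(name): name is "side" or "top"; returns a dict with "frame" (384x512x3 uint8, red, green, blue), "intrinsics" (3x3 intrinsics, pixels), "k1" (the pictures are not rectified: a ray, as slopes to the right and down, at radius r is drawn at 1 + k1 r^2 times it, then the intrinsics apply), "rvec" (rotation vector, rad) and "tvec" (3), from world to camera coordinates, as OpenCV has them. Camera axes: x right, y down, z forward; pixel columns grow to the right and rows downward; lengths in m; the calibration is good to about 2 mm. A picture is of the moment at which its call begins. There is no depth.
- workorder.hand_in(): hands the job in, once; it reports no verdict.
The state is a dict: "t": time; "q": joint angles; "joint_velocities": joint speeds; "effort": joint torques, N m; "position": TCP position; "ee_rot": TCP orientation; "force": force on the tool from outside, world axes, zero at the start; "wrist_torque": the same for the moment, N m; "gripper_width": opening from 0.0 (shut) to 1.0 (fully open).
Only numpy, scipy, OpenCV 4.12 (cv2) and the standard library are available. Lean on these libraries where they do the work, as an engineer would, in place of code of your own. Each camera call takes 0.05 s, during which the arm holds its last target.

### The job

Close the medicine case gently, because glass vials stand in it: with the fingertips tip the open lid over towards its front, catch it on the fingers as it comes down, and ride it down on them until it is fully shut, never letting it drop. Do not grip the lid, or lift or shove the case, leave the bottle, jar, tape and carton around it alone, and finish with the hand clear.

Things in the scene. Friction and masses are not known exactly. Their poses are not given: they have to be found in the camera images.
- case: Navy hard plastic medicine case standing loose on the table (1.9 kg). Base 180 deep (its x) x 280 wide (its y) x 85 high mm, walls 4; the foam, glass vials and cartons in it stay below the rim. Origin: centre of its underside. x points from the front (thumb tab side, nearer the robot) to the back (hinge side), y along the hinge, z up.
- lid (a joint): Lid angle (rad): 0 shut on the rim, 1.57 upright, stop at 1.70 (leaning back). Greasy, stiffish hinge: above 1.5 the lid sinks back to the stop; from 1.45 to 1.2 it stays where it is left; below 1.15 it sinks by itself, slowly at first (about 0.2 rad/s at 1.0), then faster: left alone it needs 1.3 to 1.8 s from 1.0 to 0.5 and another 0.6 to 0.8 s to hit the rim at 0.65 to 0.9 rad/s.
- lid_hinge (a point): Middle of the hinge axis: 90 mm behind the case's origin (its +x), 85.5 above its underside; the axis is parallel to the case's y. The frame turns with the lid and equals the case's when shut. The lid is a navy shell, 180 x 280 mm and 31 deep, 0.39 to 0.48 kg, with a white thumb tab on its front edge.
- lid_tab (a point): Middle of the thumb tab's free edge, on the side that faces down when shut; 202 mm from the hinge axis. Tab 70 mm wide, 7 thick (upward when shut), 22 proud of the front walls of lid and case, level with the rim: fingertips fit beneath it until the lid is shut. With the lid upright it stands 22 mm above a level ledge 31 deep behind it (the lid's front wall) and can be hooked from behind.
- spray_bottle: Bystander: clear spray bottle with white trigger head, 64 across, 192 high mm, loose beside the case. Origin: centre of its underside.
- pill_jar: Bystander: white pill jar with blue cap, 56 across, 85 high mm, loose beside the case. Origin: centre of its underside.
- tape_roll: Bystander: roll of beige tape lying flat, 80 across, 25 high mm, loose beside the case. Origin: centre of its underside.
- tablet_carton: Bystander: white and green tablet carton, 50 x 90 x 55 high mm, loose beside the case. Origin: centre of its underside.

How it is judged:
By the outcome, as a careful person would: the job done as asked, in the order asked, and still so for the second after the job is handed in, with the robot touching nothing.
It also fails if it takes over 48 s, if anything falls off the work surface, if the arm or the gripper's body presses on something with over 40 N, if the wrist force passes 120 N, or if a joint passes its speed limit or range.

## Working session

There is one attempt and no reset: what is moved stays moved. The work goes in short steps, Python scripts to look and compute and a shell command to move; the robot and the scene stay as the last step left them, time stands still between calls to the robot, and variables do not carry over. Pictures are saved under pics/ and viewed, and the job is handed in when it is done.

```bash
mkdir -p pics; ls
python3 - <<'E'
from cell import readout,snapshot,robot
import cv2
print(readout.get_obs()); print([a for a in dir(robot) if a[0]!='_'], robot.hold_point_z)
for n in ("side","top"):
    s=snapshot(n); cv2.imwrite(f"pics/{n}0.png",cv2.resize(s["frame"][:,:,::-1],(800,600),interpolation=cv2.INTER_CUBIC))
    print(n,s["intrinsics"],s["k1"],s["rvec"],s["tvec"])
E
```

```text
pics
{'t': 0.0, 'q': array([ 0.97850503,  0.42673146,  0.07385692,  1.60663483, -0.03410549,
        1.11077526, -0.0670795 ]), 'joint_velocities': array([-2.99377746e-05,  7.78387260e-04,  1.99503600e-03,  6.82475226e-04,
       -8.09317067e-04, -1.08808669e-03, -2.27521008e-03]), 'effort': array([ 2.53318336e-03, -9.35800338e+01,  3.66851225e+00, -4.54185605e+01,
       -4.86332760e-02,  2.00500607e-02, -4.18879029e-05]), 'position': array([ 0.28898931, -0.60951245,  0.20476388]), 'ee_rot': array([ 9.75593914e-01,  2.19581645e-01, -1.86686471e-04, -6.16999242e-04]), 'force': array([0.76512204, 0.41636465, 0.04479077]), 'wrist_torque': array([ 0.05789615, -0.0082027 ,  0.00810384]), 'gripper_width': 1.0026585996486865}
['Unreachable', 'hold_point_z'] 0.0188
side [[386.04858713   0.         251.3060333 ]
 [  0.         386.04858713 199.03932933]
 [  0.           0.           1.        ]] -0.017651723009246136 [ 2.42626686 -0.09483743  0.02470963] [-0.58186876  0.15031745  1.06570034]
top [[353.37186002   0.         256.8559619 ]
 [  0.         353.37186002 185.68715669]
 [  0.           0.           1.        ]] 0.012317705601051616 [ 2.14178987 -2.13716848  0.20781312] [0.04455676 0.59412856 0.80079846]
```

View pics/side0.png

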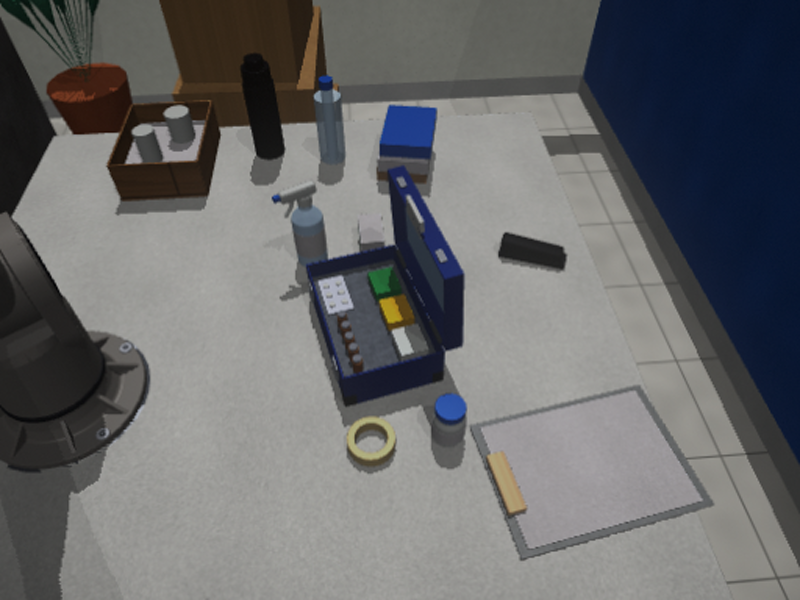

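View pics/top0.png

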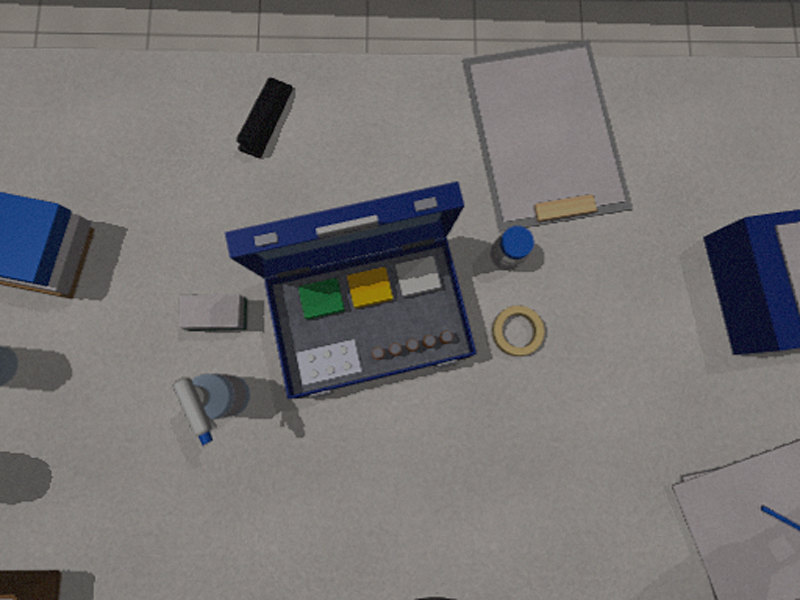

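The side view shows the open case with its lid leaning back, spray bottle and carton on the far (+y) side, and jar and tape on the near side. The top view shows the same from above. I'll enlarge the case.

```bash
cat > h.py <<'E'
import numpy as np,cv2
from scipy.spatial.transform import Rotation as R
from cell import readout,snapshot
CAL={}
def cal(n):
    if n not in CAL: CAL[n]=snapshot(n)
    return CAL[n]
def proj(n,P):
    s=cal(n);P=np.atleast_2d(P)
    C=R.from_rotvec(s["rvec"]).apply(P)+np.ravel(s["tvec"])
    u=C[:,:2]/C[:,2:]; r2=(u**2).sum(1,keepdims=True); u=u*(1+s["k1"]*r2)
    K=s["intrinsics"]; return u*[K[0,0],K[1,1]]+[K[0,2],K[1,2]]
def ray(n,p):
    s=cal(n);K=s["intrinsics"]
    d=(np.array(p,float)-[K[0,2],K[1,2]])/[K[0,0],K[1,1]]; u=d.copy()
    for _ in range(10): u=d/(1+s["k1"]*(u@u))
    Rm=R.from_rotvec(s["rvec"]).as_matrix(); o=-Rm.T@np.ravel(s["tvec"])
    return o,Rm.T@np.array([*u,1])
def atz(n,p,z):
    o,d=ray(n,p); return o+d*(z-o[2])/d[2]
def crop(n,x0,y0,w,h,k,name):
    s=snapshot(n); f=s["frame"][y0:y0+h,x0:x0+w,::-1]
    cv2.imwrite(f"pics/{name}.png",cv2.resize(f,None,fx=k,fy=k,interpolation=cv2.INTER_CUBIC))
def casept(x,y,yaw,p):  # case coords to world
    return R.from_euler('z',yaw).apply(np.atleast_2d(p))+[x,y,0]
def lidpt(x,y,yaw,th,p): # lid frame (hinge) -> world
    q=R.from_euler('y',th).apply(np.atleast_2d(p))+[.09,0,.0855]
    return casept(x,y,yaw,q)
E
python3 - <<'E'
from h import *
crop("side",190,100,120,160,5 and 3.75,"s1")
crop("top",105,105,240,160,3.3,"t1")
E
```

```text
(no output)
```

View pics/s1.png

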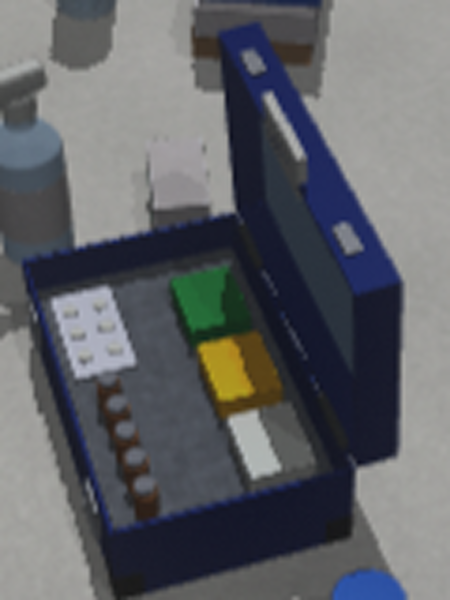

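View pics/t1.png

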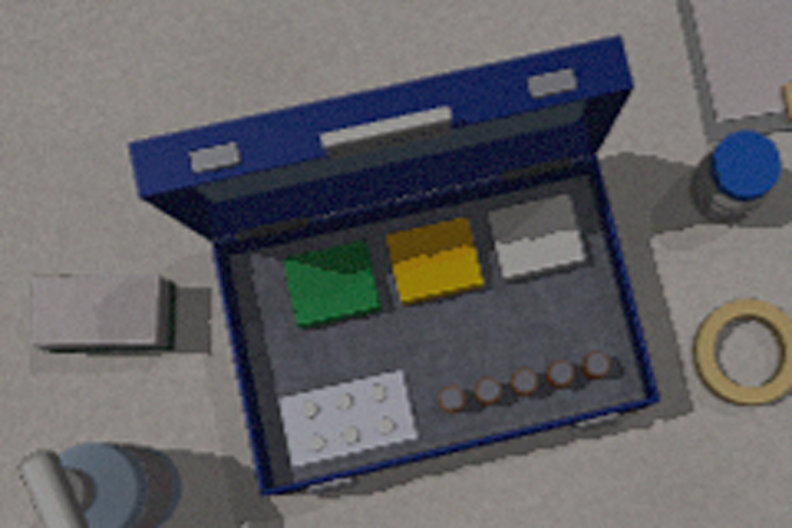

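```bash
cat > fit.py <<'E'
from h import *
from scipy.optimize import least_squares
S=lambda a:np.array(a)/3.75+[190,100]
T=lambda a:np.array(a)/3.3+[105,105]
b,w=.09,.14
case=[("top",T([[265,492],[657,402]]),[[-b,w,.085],[-b,-w,.085]]),
 ("side",S([[25,262],[107,530],[352,465]]),[[-b,w,.085],[-b,-w,.085],[b,-w,.085]])]
lid=[("top",T([[130,145],[620,38],[632,85],[150,198]]),[[-.18,w,.031],[-.18,-w,.031],[-.18,-w,0],[-.18,w,0]]),
 ("side",S([[258,25],[220,38],[355,293],[400,280]]),[[-.18,w,.031],[-.18,w,0],[-.18,-w,0],[-.18,-w,.031]]),
 ("top",T([[323,137],[450,107]]),[[-.202,.035,.007],[-.202,-.035,.007]])]
def f(p,full=False):
    r=[]
    for n,px,q in case: r.append(proj(n,casept(*p[:3],q))-px)
    for n,px,q in lid: r.append(proj(n,lidpt(*p,q))-px)
    return np.concatenate(r).ravel()
s=least_squares(f,[.65,0,.2,1.7],loss='soft_l1')
print(s.x); print(f(s.x).reshape(-1,2).round(1))
np.save('pose.npy',s.x)
p=s.x
print("hinge",lidpt(*p,[0,0,0]),"tab",lidpt(*p,[-.202,0,0]),"closed tab",lidpt(*p[:3],0,[-.202,0,0]))
for n,px,z in [("jar",(516,240),.085),("tape",(519,331),.012),("carton",(212,312),.055),("spraybase",(222,395),.1),("sprayhead",(193,410),.17)]:
    print(n,atz("top",np.array(px)*.64,z).round(3))
print("jar side",atz("side",np.array((450,405))*.64,.085),"bottle nozzle top",atz("top",np.array((205,437))*.64,.17))
E
python3 fit.py
```

```text
[0.55148689 0.09357638 0.23228279 1.49651218]
[[-1.5  0.5]
 [ 1.  -1.1]
 [-1.3 -0.7]
 [ 0.1  1.6]
 [ 1.1  1.5]
 [-0.4 -0.6]
 [ 0.6 -0.8]
 [ 0.9  0.9]
 [-3.1 -0.1]
 [-0.5 -0.7]
 [-1.2 -1.3]
 [-0.6  1.1]
 [ 0.1  0.9]
 [-0.5 -0.6]
 [-0.2  0. ]]
hinge [[0.6390698  0.11429434 0.0855    ]] tab [[0.62448083 0.11084328 0.28694292]] closed tab [[0.44249483 0.06779402 0.0855    ]]
jar [ 0.666 -0.127  0.085]
tape [ 0.535 -0.143  0.012]
carton [0.559 0.332 0.055]
spraybase [0.436 0.297 0.1  ]
sprayhead [0.418 0.312 0.17 ]
jar side [ 0.66521754 -0.12525367  0.085     ] bottle nozzle top [0.38517571 0.2944503  0.17      ]
```

```bash
python3 - <<'E'
from h import *
p=np.load('pose.npy')
for th in (1.6,1.5,1.4,1.3,1.2,1.1,1.0): print(th,lidpt(*p[:3],th,[[-.202,0,.007],[-.188,0,.022],[-.202,0,0]]).round(4).tolist())
E
python3 -m pendant '[[0.3,2,4,5,0,0,-2],[0.3,5,9,11,0,0,-5],[0.3,9,16,16,0,0,-8],[0.3,12,22,17,0,0,-12],[0.3,15,28,17,0,0,-12],[0.3,18,34,17,0,0,-12],[0.3,21,40,17,0,0,-12],[0.3,23,46,17,0,0,-12],[0.3,26,52,17,0,0,-12],[0.3,29,58,17,0,0,-12],[0.3,32,63,17,0,0,-12],[0.3,34,67,17,0,0,-12],[0.3,36,71,17,0,0,-12],[0.3,36.5,72.5,16.5,0,0,-12]]'
```

```text
1.6 [[0.6516, 0.1173, 0.2872], [0.6658, 0.1206, 0.2728], [0.6448, 0.1157, 0.2874]]
1.5 [[0.632, 0.1126, 0.2875], [0.6475, 0.1163, 0.2746], [0.6252, 0.111, 0.287]]
1.4 [[0.6124, 0.108, 0.2858], [0.6291, 0.1119, 0.2745], [0.6057, 0.1064, 0.2846]]
1.3 [[0.593, 0.1034, 0.282], [0.6108, 0.1076, 0.2725], [0.5865, 0.1019, 0.2801]]
1.2 [[0.5742, 0.0989, 0.2763], [0.5927, 0.1033, 0.2687], [0.5678, 0.0974, 0.2738]]
1.1 [[0.556, 0.0946, 0.2687], [0.5752, 0.0992, 0.263], [0.5499, 0.0932, 0.2655]]
1.0 [[0.5386, 0.0905, 0.2593], [0.5582, 0.0952, 0.2556], [0.5329, 0.0892, 0.2555]]
t: 2.05
position: [0.6549, 0.1173, 0.3703]
ee_rot: [0.993, 0.116, 0.0, -0.0]
force: [-0.1, 0.1, -0.7]
gripper_width: 0.299
```

Run:
```python
from h import *
crop("side",190,0,200,230,2.6,"s2")
crop("top",105,60,240,200,3.3,"t2")
print(readout.get_obs()['q'])
```

```text
[-0.00824792  0.34629566 -0.37425329  1.38474766  0.12192001  1.43527066
 -1.70912282]
```

View pics/s2.png

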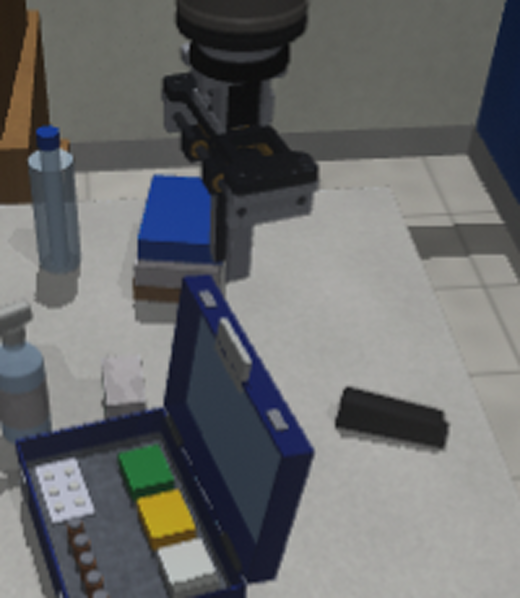

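View pics/t2.png

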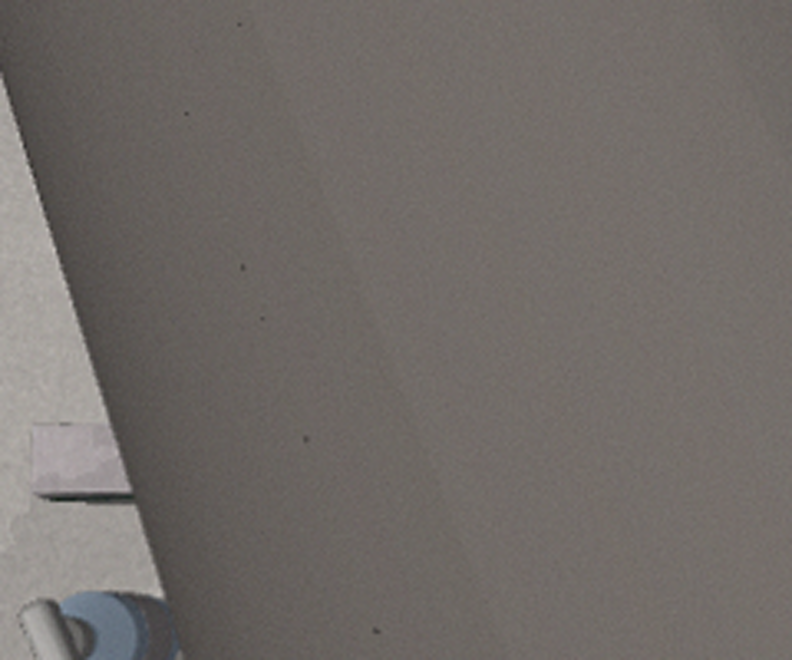

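The lid has sunk further back since the first picture (outer near corner moved about 11 px right in the side view). The top camera is blocked by the arm. I'll refit the angle.

```bash
cat > wf.py <<'E'
from h import *
import sys
def wire(name,out,ths,box,k,p=None):
    p=np.load('pose.npy') if p is None else p
    s=snapshot(name); CAL[name]=s
    x0,y0,w,h=box
    im=cv2.resize(s["frame"][y0:y0+h,x0:x0+w,::-1],None,fx=k,fy=k,interpolation=cv2.INTER_CUBIC)
    plain=im.copy()
    cols=[(0,255,255),(0,0,255),(255,0,255)]
    L=[(-.18,.14,0),(-.18,-.14,0),(-.18,-.14,.031),(-.18,.14,.031)]
    Tb=[(-.202,.035,0),(-.202,-.035,0),(-.202,-.035,.007),(-.202,.035,.007)]
    for th,c in zip(ths,cols):
        for q in (L,Tb):
            u=(proj(name,lidpt(*p[:3],th,q))+.5-[x0,y0])*k-.5
            cv2.polylines(im,[np.round(u).astype(int)],True,c,1)
    C=[(-.09,.14,.085),(-.09,-.14,.085),(.09,-.14,.085),(.09,.14,.085)]
    u=(proj(name,casept(*p[:3],C))+.5-[x0,y0])*k-.5
    cv2.polylines(im,[np.round(u).astype(int)],True,(0,255,0),1)
    cv2.imwrite(f"pics/{out}.png",np.hstack([plain,im]) if im.shape[1]<=400 else im)
E
python3 - <<'E'
from wf import *
wire("side","s3",[1.6,1.7],(190,90,130,165),3.0)
E
```

```text
(no output)
```

View pics/s3.png

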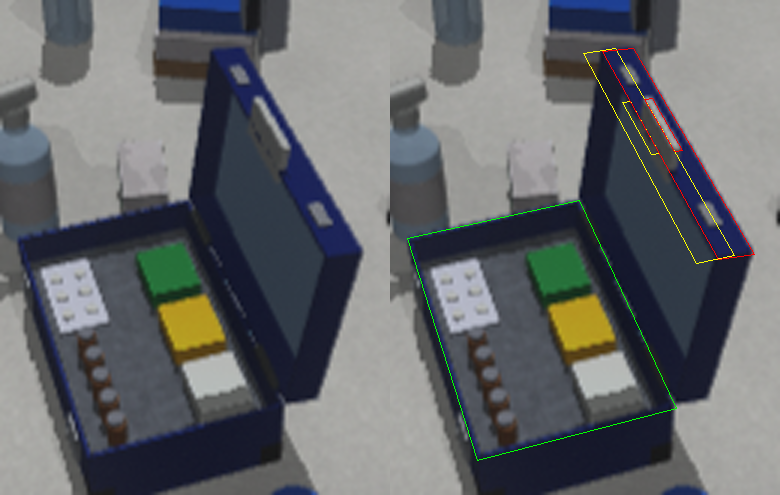

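```bash
python3 -m pendant '[[0.3,2,0.5,0,0,0,0],[0.3,3.3,0.85,-2,0,0,0],[0.3,3.3,0.85,-6,0,0,0],[0.3,3.3,0.85,-9,0,0,0],[0.3,3.3,0.85,-9.8,0,0,0],[0.3,3.3,0.85,-9.8,0,0,0]]'
python3 - <<'E'
from wf import *
wire("side","s4",[1.7],(230,60,130,165),3.0)
E
```

```text
t: 2.95
position: [0.6871, 0.1266, 0.2708]
ee_rot: [0.993, 0.118, -0.001, -0.001]
force: [-0.5, -0.2, -0.0]
gripper_width: 0.303
```

View pics/s4.png

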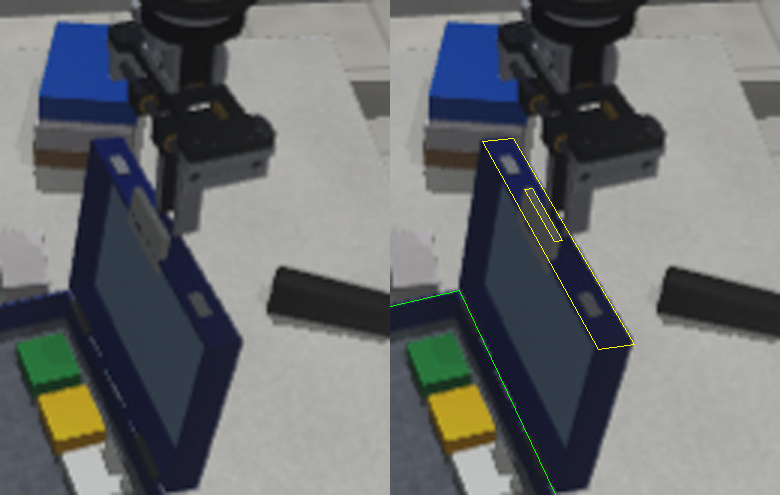

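```bash
python3 -m pendant '[[0.3,-1,-0.25,0.1,0,0,0],[0.3,-1.8,-0.4,0.1,0,0,0],[0.3,-2.6,-0.6,0.1,0,0,0],[0.3,-3.4,-0.8,0.1,0,0,0],[0.3,-4.2,-1,0.1,0,0,0],[0.3,-5,-1.2,0.1,0,0,0],[0.3,-5.8,-1.4,0.1,0,0,0],[0.3,-6.6,-1.6,0.1,0,0,0],[0.3,-7.4,-1.8,0.1,0,0,0],[0.3,-8.1,-1.9,0.1,0,0,0],[0.3,-8.7,-2.05,0,0,0,0],[0.3,-8.7,-2.05,0,0,0,0]]'
python3 - <<'E'
from wf import *
print(readout.get_obs()['force'])
wire("side","s5",[1.3],(190,70,130,165),3.0)
E
```

```text
t: 4.5
position: [0.6, 0.1063, 0.2718]
ee_rot: [0.993, 0.118, -0.001, -0.001]
force: [-0.5, 1.0, 0.9]
gripper_width: 0.304
[-0.53948751  1.00534948  0.88628915]
```

View pics/s5.png

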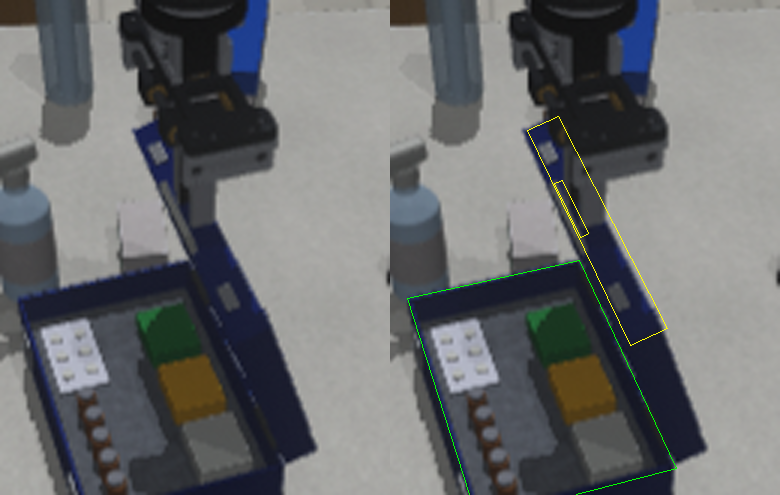

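Run:
```python
from wf import *
wire("side","s6",[1.25,1.2],(200,85,100,130),4.0)
```

```text
(no output)
```

View pics/s6.png

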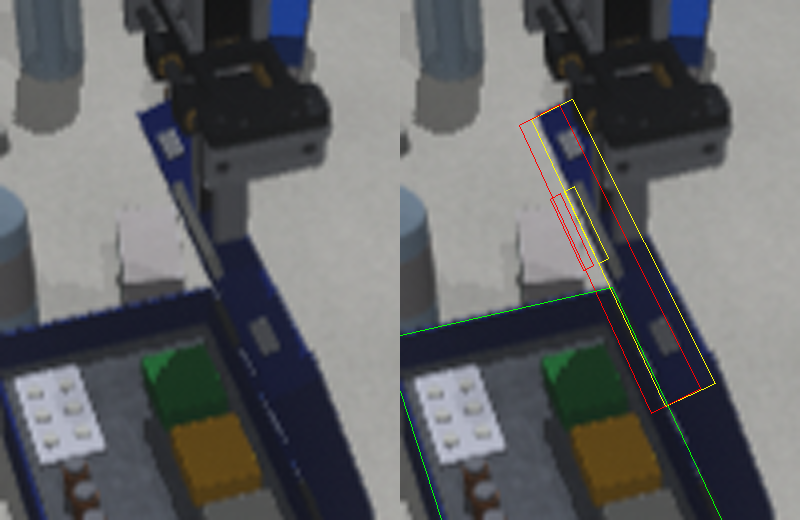

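Run:
```python
from h import *
s=snapshot("side"); f=s["frame"][80:240,195:300,::-1].astype(float)
f=np.clip(255*(f/160)**.6,0,255).astype(np.uint8)
a=cv2.resize(f,None,fx=3.75,fy=3.75,interpolation=cv2.INTER_CUBIC); b=a.copy()
p=np.load('pose.npy')
L=[(-.18,.14,0),(-.18,-.14,0),(-.18,-.14,.031),(-.18,.14,.031)]
for th,c in ((1.3,(0,255,0)),(1.25,(0,255,255))):
  for q in (L,[(-.202,.035,0),(-.202,-.035,0),(-.202,-.035,.007),(-.202,.035,.007)],[(0,-.14,0),(-.18,-.14,0),(-.18,-.14,.031),(0,-.14,.031)]):
    u=(proj("side",lidpt(*p[:3],th,q))+.5-[195,80])*3.75-.5
    cv2.polylines(b,[np.round(u).astype(int)],True,c,1)
cv2.imwrite("pics/s7.png",np.hstack([a,b]))
```

```text
(no output)
```

View pics/s7.png

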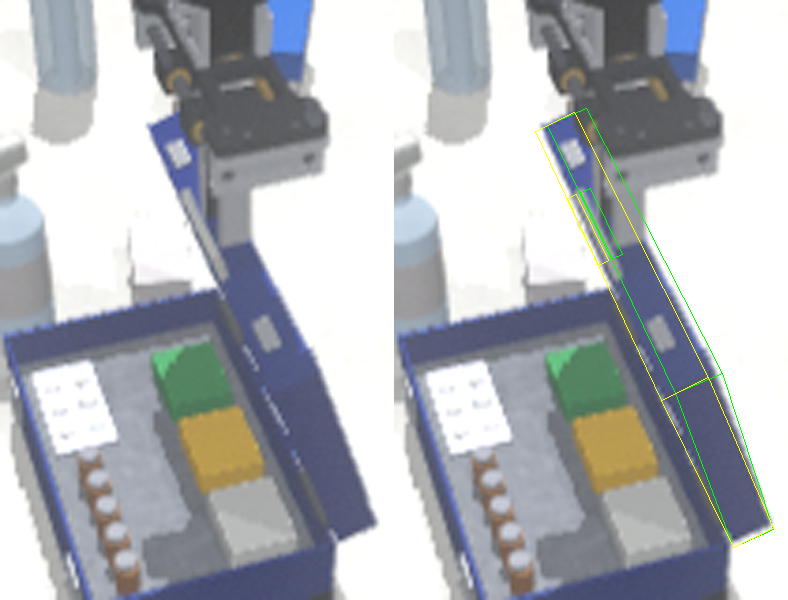

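```bash
cat > kin.py <<'E'
from h import *
from scipy.optimize import least_squares
# model: Rz(s1 q1+y0) T(0,0,h) Ry(q2) Rz(s3 q3) T(e,0,a) Ry(q4) T(f,0,0) Rz(s5 q5) T(0,0,b) Ry(q6) T(g,0,c) Rz(s7 q7+y7)
def fk(q,P,sg=(1,1,1,1)):
    y0,h,s0,a,e,f,b,g,c,y7=P
    M=R.from_euler('z',sg[0]*q[0]+y0); p=np.array([0,0,h])
    M=M; p=p+M.apply([s0,0,0])
    M=M*R.from_euler('y',q[1])*R.from_euler('z',sg[1]*q[2]); p=p+M.apply([e,0,a])
    M=M*R.from_euler('y',q[3])*R.from_euler('z',sg[2]*q[4]); p=p+M.apply([f,0,b])
    M=M*R.from_euler('y',q[5]); p=p+M.apply([g,0,c])
    M=M*R.from_euler('z',sg[3]*q[6]+y7); return p,M
E
python3 - <<'E'
from kin import *
import itertools,json
o=readout.get_obs()
D=[([0.97850503,0.42673146,0.07385692,1.60663483,-0.03410549,1.11077526,-0.0670795],[0.28898931,-0.60951245,0.20476388],[ 9.75593914e-01,2.19581645e-01,-1.86686471e-04,-6.16999242e-04]),
([-0.00824792,0.34629566,-0.37425329,1.38474766,0.12192001,1.43527066,-1.70912282],[.6549,.1173,.3703],[.993,.116,0,0]),
(list(o['q']),list(o['position']),list(o['ee_rot']))]
print(o['q'])
json.dump([list(map(list,map(lambda v:[float(x) for x in v],d))) for d in D],open('kd.json','w'))
best=[]
for sg in itertools.product((1,-1),repeat=4):
  for y0 in (-2.1,-1,0,1.2,2.1,3):
   for y7 in (0,1.57,3.14,-1.57):
    def r(P):
        out=[]
        for q,x,w in D:
            p,M=fk(q,P,sg); out+=list(p-x)+list(.3*(R.from_quat(w).inv()*M).as_rotvec())
        return np.array(out+list(.005*np.array([P[2],P[4],P[5],P[7]])))
    s=least_squares(r,[y0,.36,0,.42,0,0,.4,0,.3,y7],max_nfev=100)
    best.append((s.cost,sg,s.x.round(4).tolist(),np.abs(s.fun).max()))
best.sort(key=lambda b:b[0])
for b in best[:4]: print(b)
json.dump([best[0][1],best[0][2]],open('kp.json','w'))
E
```

```text
[ 0.028801    0.29519634 -0.38523244  1.65775879  0.11489559  1.2121535
 -1.71518541]
(np.float64(2.6214224490844945e-06), (-1, -1, -1, -1), [-0.0974, 1.4695, 0.0047, 0.5896, -0.0461, -0.0017, 0.4923, -0.0287, 1.6029, 1.4761], np.float64(0.0015930089488520303))
(np.float64(2.6214224490846165e-06), (-1, -1, -1, -1), [-0.0974, 1.4695, 0.0047, 0.5896, -0.0461, -0.0017, 0.4923, -0.0287, 1.6029, -4.8071], np.float64(0.001593008956624204))
(np.float64(2.621422449084635e-06), (-1, -1, -1, -1), [-0.0974, 1.4695, 0.0047, 0.5896, -0.0461, -0.0017, 0.4923, -0.0287, 1.6029, 1.4761], np.float64(0.0015930089397509558))
(np.float64(2.6214224490846516e-06), (-1, -1, -1, -1), [-0.0974, 1.4695, 0.0047, 0.5896, -0.0461, -0.0017, 0.4923, -0.0287, 1.6029, 1.4761], np.float64(0.0015930089568147857))
```

```bash
python3 -m pendant '[[0.3,0.6,0.15,0,0,0,0],[0.3,0.6,0.15,3,0,0,0],[0.3,0.6,0.15,7,0,0,0],[0.3,-4,-1,9,2.3,-9.7,0],[0.3,-8,-2,9,4.6,-19.5,0],[0.3,-11,-2.7,9,6.9,-29.2,0],[0.3,-11,-2.7,9,6.9,-29.2,0],[0.3,-11,-2.7,9,6.9,-29.2,0]]'
python3 - <<'E'
from kin import *
import json,itertools
D=json.load(open('kd.json')); o=readout.get_obs(); print(o['q'],o['position'],o['ee_rot'])
D.append([list(map(float,o[k])) for k in('q','position','ee_rot')]); json.dump(D,open('kd.json','w'))
sg=(-1,-1,-1,-1)
def r(P):
    out=[]
    for q,x,w in D:
        p,M=fk(q,P,sg); out+=list(p-x)+list(.3*(R.from_quat(w).inv()*M).as_rotvec())
    return np.array(out+list(.005*np.array([P[2],P[4],P[5],P[7]])))
s=least_squares(r,[-.1,.36,0,.59,0,0,.49,0,.3,1.5])
print(s.x.round(4)); print(r(s.x).round(4))
json.dump([sg,s.x.tolist()],open('kp.json','w'))
from wf import *
wire("side","s8",[1.3],(190,30,133,200),3.0)
wire("top","t8",[1.3],(105,60,230,180),3.3)
E
```

```text
t: 5.7
position: [0.4896, 0.079, 0.3622]
ee_rot: [0.959, 0.114, 0.257, -0.03]
force: [0.3, -0.3, 0.5]
gripper_width: 0.3
[ 0.13307792 -0.29193786 -0.34229694  2.1354486  -0.14896679  0.76067627
 -1.47431003] [0.48956116 0.0789983  0.36221008] [ 0.95903209  0.11448064  0.25743973 -0.02960424]
[-0.0959  0.244   0.0174  0.528  -0.0158 -0.0109  0.4598 -0.0352  0.3274
  1.4801]
[-0.0009  0.0019  0.004   0.      0.      0.0016 -0.0015 -0.0004 -0.0041
  0.0011 -0.0005 -0.0008  0.0045  0.0014  0.0028  0.      0.0001  0.0016
  0.0002  0.0041 -0.0027 -0.0144 -0.0007 -0.0023  0.0001 -0.0001 -0.0001
 -0.0002]
```

View pics/s8.png

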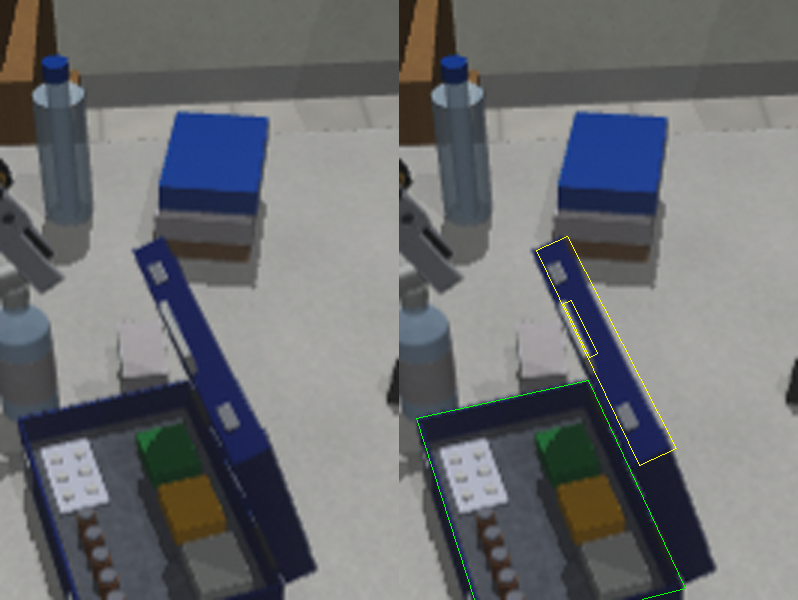

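View pics/t8.png

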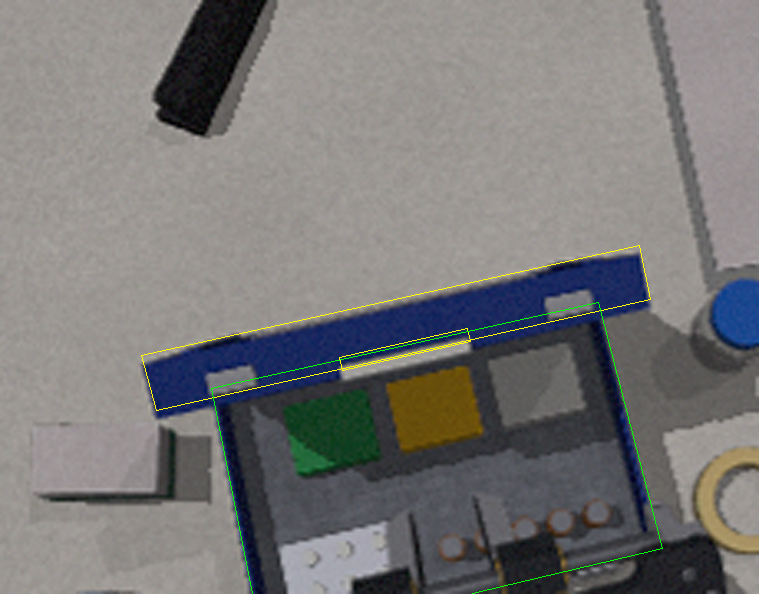

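```bash
cat > kin2.py <<'E'
from h import *
from scipy.optimize import least_squares
import itertools,json
def fk(q,P,sg):
    y0,h,y7=P[:3]; O=np.array(P[3:11]).reshape(4,2); a,b,c=P[11:14]
    M=R.from_euler('z',sg[0]*q[0]+y0); p=np.array([0,0,h])+M.apply([O[0,0],O[0,1],0])
    M=M*R.from_euler('y',q[1])*R.from_euler('z',sg[1]*q[2]); p=p+M.apply([O[1,0],O[1,1],a])
    M=M*R.from_euler('y',q[3])*R.from_euler('z',sg[2]*q[4]); p=p+M.apply([O[2,0],O[2,1],b])
    M=M*R.from_euler('y',q[5]); p=p+M.apply([O[3,0],O[3,1],c])
    return p,M*R.from_euler('z',sg[3]*q[6]+y7)
E
python3 - <<'E'
from kin2 import *
D=json.load(open('kd.json'))
best=[]
for sg in itertools.product((1,-1),repeat=4):
  for y0 in (-2,-1,0,1,2,3):
   for y7 in (0,1.57,3.14,-1.57):
    def r(P):
        out=[]
        for q,x,w in D:
            p,M=fk(q,P,sg); out+=list(p-x)+list(.3*(R.from_quat(w).inv()*M).as_rotvec())
        return np.array(out+list(.002*np.array(P[3:11])))
    s=least_squares(r,[y0,.3,y7]+[0]*8+[.5,.45,.3],max_nfev=60)
    best.append((s.cost,sg,s.x.round(4).tolist(),np.abs(s.fun).max()))
best.sort(key=lambda b:b[0])
for b in best[:6]: print(b)
E
```

```text
(np.float64(8.71895267946997e-06), (-1, -1, -1, -1), [-0.0014, 0.2803, 1.5714, -0.0033, -0.0223, -0.0107, -0.0333, -0.0074, -0.0044, -0.0053, -0.0044, 0.5693, 0.4927, 0.3856], np.float64(0.002064084400750593))
(np.float64(8.718952679471529e-06), (-1, -1, -1, -1), [-0.0014, 0.2803, -4.7118, -0.0033, -0.0223, -0.0107, -0.0333, -0.0074, -0.0044, -0.0053, -0.0044, 0.5693, 0.4927, 0.3856], np.float64(0.00206408438470404))
(np.float64(8.718952679472067e-06), (-1, -1, -1, -1), [-0.0014, 0.2803, 1.5714, -0.0033, -0.0223, -0.0107, -0.0333, -0.0074, -0.0044, -0.0053, -0.0044, 0.5693, 0.4927, 0.3856], np.float64(0.002064084645217859))
(np.float64(8.718952679473324e-06), (-1, -1, -1, -1), [-0.0014, 0.2803, 1.5714, -0.0033, -0.0223, -0.0107, -0.0333, -0.0074, -0.0044, -0.0053, -0.0044, 0.5693, 0.4927, 0.3856], np.float64(0.0020640850650461423))
(np.float64(8.718952679474592e-06), (-1, -1, -1, -1), [-0.0014, 0.2803, 1.5714, -0.0033, -0.0223, -0.0107, -0.0333, -0.0074, -0.0044, -0.0053, -0.0044, 0.5693, 0.4927, 0.3856], np.float64(0.002064085208159608))
(np.float64(8.718952679476665e-06), (-1, -1, -1, -1), [-0.0014, 0.2803, 1.5714, -0.0033, -0.0223, -0.0107, -0.0333, -0.0074, -0.0044, -0.0053, -0.0044, 0.5693, 0.4927, 0.3856], np.float64(0.002064084357297727))
```

```bash
cat >> kin2.py <<'E'
SG=(-1,-1,-1,-1)
KP=[-0.0014,0.2803,1.5714,-0.0033,-0.0223,-0.0107,-0.0333,-0.0074,-0.0044,-0.0053,-0.0044,0.5693,0.4927,0.3856]
LO=np.array([-2.85,-.5,-1.23,.21,-1.02,.16,-2.73])+.02; HI=np.array([2.85,2.14,1.37,2.46,4.16,2.05,2.73])-.02
def ik(p,M,q0s,axisonly=False):
    best=None
    for q0 in q0s:
        def r(q):
            x,N=fk(q,KP,SG)
            e=.3*(N.apply([0,0,1])-M.apply([0,0,1])) if axisonly else .3*(M.inv()*N).as_rotvec()
            return np.r_[x-p,e]
        s=least_squares(r,np.clip(q0,LO,HI),bounds=(LO,HI),max_nfev=80)
        if best is None or s.cost<best[0]: best=(s.cost,s.x,s.fun)
        if best[0]<1e-9: break
    return best
YAW=0.2323
def tool(t,psi=0,roll=0): # tilt t (tips lean toward case azimuth psi), degrees
    M0=R.from_euler('z',YAW)*R.from_matrix(np.diag([1,-1,-1.]))
    ax=np.array([-np.sin(YAW+np.radians(psi)),np.cos(YAW+np.radians(psi)),0])
    return R.from_rotvec(-np.radians(t)*ax)*R.from_euler('z',np.radians(roll))*M0
E
python3 - <<'E'
from kin2 import *
np.random.seed(0)
qs=[readout.get_obs()['q']]+[np.random.uniform(LO,HI) for _ in range(8)]
print("tilt limits; rows psi")
for psi in (0,30,60,90,-30,-60,-90):
    row=[]
    for t in (0,10,20,30,40,50,60,70,80):
        b=ik(np.array([.449,.069,.072]),tool(t,psi),qs,True)
        row.append(round(float(np.sqrt(2*b[0]))*1000,1))
    print(psi,row)
E
```

```text
tilt limits; rows psi
0 [0.0, 0.0, 1.5, 42.0, 81.6, 113.8, 143.1, 146.7, 116.3]
30 [0.0, 0.0, 0.0, 9.3, 29.8, 46.1, 53.3, 48.3, 33.5]
60 [0.0, 0.0, 0.0, 0.0, 0.0, 0.0, 0.0, 0.0, 0.0]
90 [0.0, 0.0, 0.0, 0.0, 0.0, 0.0, 0.0, 0.0, 0.0]
-30 [0.0, 0.0, 0.0, 24.0, 53.8, 77.3, 89.7, 88.9, 74.4]
-60 [0.0, 0.0, 0.0, 0.0, 0.0, 0.0, 0.0, 0.0, 0.0]
-90 [0.0, 0.0, 0.0, 0.0, 0.0, 0.0, 0.0, 0.0, 0.0]
```

```bash
cat > geo.py <<'E'
from kin2 import *
pose=np.load('pose.npy')[:3]; pose[2]=YAW
def boxpts(lo,hi,n):
    g=[np.linspace(l,h,k) for l,h,k in zip(lo,hi,n)]
    X=np.stack(np.meshgrid(*g,indexing='ij'),-1).reshape(-1,3); return X
FING=boxpts([-.008,-.0125,-.07],[.008,.0125,0],(5,7,29))
BODY=boxpts([-.0375,-.0885,-.25],[.0375,.0885,-.097],(9,13,17))
def sd(P,lo,hi):
    lo,hi=np.array(lo),np.array(hi); q=np.abs(P-(lo+hi)/2)-(hi-lo)/2
    return np.linalg.norm(np.maximum(q,0),axis=1)+np.minimum(q.max(1),0)
def c2(P): return R.from_euler('z',-pose[2]).apply(P-[pose[0],pose[1],0])
def dist(P,th):
    C=c2(P); L=R.from_euler('y',-th).apply(C-[.09,0,.0855])
    d=dict(lid=sd(L,[-.18,-.14,0],[0,.14,.031]),tab=sd(L,[-.202,-.035,0],[-.18,.035,.007]),case=sd(C,[-.09,-.14,0],[.09,.14,.085]),table=P[:,2])
    return {k:round(float(v.min())*1000,1) for k,v in d.items()}
def clear(tcp,M,th): return dist(M.apply(FING)+tcp,th),dist(M.apply(BODY)+tcp,th)
def lidw(th,p): return lidpt(*pose,th,p)[0]
E
python3 - <<'E'
from geo import *
q0=readout.get_obs()['q']; o=readout.get_obs()
cur=R.from_quat(o['ee_rot'])
for t in (45,55,65):
  M=tool(t,60,-30)
  print(t,"rotvec from cur",np.degrees((M*cur.inv()).as_rotvec()).round(1))
  for th in (1.28,1.1):
    for yo in (-.03,-.02,-.01):
      for r,z in ((-.186,.018),(-.186,.022)):
        tcp=lidw(th,[r,yo,z]); print(th,yo,r,z,clear(tcp,M,th)[0],clear(tcp,M,th)[1]['lid'])
  # ride
  for th in (1.1,.5,0):
    for z in (-.012,-.016):
     tcp=lidw(th,[-.192,-.01,z-.0]); print('ride',th,tcp.round(3),*clear(tcp,M,th))
  q=q0
  for th in (1.1,.8,.5,.25,0):
    tcp=lidw(th,[-.192,-.01,-.016]); b=ik(tcp,M,[q]); q=b[1]; print('ik',th,b[0]<1e-8,q.round(2))
E
```

```text
45 rotvec from cur [ 44.8  27.2 -16.5]
1.28 -0.03 -0.186 0.018 {'lid': -3.2, 'tab': -0.8, 'case': 175.0, 'table': 260.0} 32.8
1.28 -0.03 -0.186 0.022 {'lid': -3.2, 'tab': 1.3, 'case': 176.2, 'table': 261.2} 31.9
1.28 -0.02 -0.186 0.018 {'lid': -3.2, 'tab': -3.4, 'case': 175.0, 'table': 260.0} 27.3
1.28 -0.02 -0.186 0.022 {'lid': -3.2, 'tab': -0.6, 'case': 176.2, 'table': 261.2} 25.8
1.28 -0.01 -0.186 0.018 {'lid': -3.2, 'tab': -3.4, 'case': 175.0, 'table': 260.0} 24.5
1.28 -0.01 -0.186 0.022 {'lid': -3.2, 'tab': -1.7, 'case': 176.2, 'table': 261.2} 22.8
1.1 -0.03 -0.186 0.018 {'lid': -3.0, 'tab': -1.3, 'case': 165.6, 'table': 250.6} 35.7
1.1 -0.03 -0.186 0.022 {'lid': -3.0, 'tab': 0.9, 'case': 167.4, 'table': 252.4} 34.9
1.1 -0.02 -0.186 0.018 {'lid': -3.0, 'tab': -3.1, 'case': 165.6, 'table': 250.6} 30.4
1.1 -0.02 -0.186 0.022 {'lid': -3.0, 'tab': 0.9, 'case': 167.4, 'table': 252.4} 29.5
1.1 -0.01 -0.186 0.018 {'lid': -3.0, 'tab': -3.1, 'case': 165.6, 'table': 250.6} 27.9
1.1 -0.01 -0.186 0.022 {'lid': -3.0, 'tab': 0.9, 'case': 167.4, 'table': 252.4} 26.9
ride 1.1 [0.546 0.082 0.251
[... 4800 characters left out ...]
}
ride 0.5 [0.47  0.064 0.164] {'lid': 9.2, 'tab': -1.2, 'case': 67.2, 'table': 152.2} {'lid': 36.4, 'tab': 68.0, 'case': 47.3, 'table': 124.3}
ride 0 [0.455 0.06  0.074] {'lid': 2.5, 'tab': -3.4, 'case': 2.4, 'table': 62.2} {'lid': 23.3, 'tab': 65.2, 'case': 29.8, 'table': 34.3}
ride 0 [0.455 0.06  0.07 ] {'lid': 5.1, 'tab': -3.2, 'case': 2.4, 'table': 58.2} {'lid': 21.7, 'tab': 63.5, 'case': 29.2, 'table': 30.3}
ik 1.1 False [ 1.    0.49 -0.76  2.07 -1.    1.03 -0.87]
ik 0.8 False [ 1.08  0.52 -0.78  2.15 -0.99  0.99 -0.77]
ik 0.5 False [ 1.15  0.62 -0.81  2.21 -0.94  0.91 -0.7 ]
ik 0.25 False [ 1.16  0.72 -0.81  2.24 -0.9   0.82 -0.63]
ik 0 True [ 1.15  0.83 -0.78  2.24 -0.88  0.74 -0.57]
```

```bash
cat > scan.py <<'E'
from geo import *
W=(HI-LO)/2; MID=(HI+LO)/2
def ikm(p,M,q0):
    def r(q):
        x,N=fk(q,KP,SG); u=np.abs(q-MID)/W
        return np.r_[(x-p)*100,30*(M.inv()*N).as_rotvec(),.3*np.maximum(u-.8,0)]
    s=least_squares(r,np.clip(q0,LO+.001,HI-.001),max_nfev=60)
    x,N=fk(s.x,KP,SG)
    return s.x,np.linalg.norm(x-p)*1000,np.degrees((M.inv()*N).magnitude()),np.minimum(s.x-LO,HI-s.x).min()
E
python3 - <<'E'
from scan import *
q0=readout.get_obs()['q']
for t in (40,50,60):
  for psi in (40,60,75,90):
   for dr in (0,-30,30):
    M=tool(t,psi,psi-90+dr); q=q0; row=[]
    for th in (1.1,.6,.3,0):
      tcp=lidw(th,[-.194,-.01,-.018]); q,e,a,m=ikm(tcp,M,q); row.append((round(e,1),round(a,1),round(m,2)))
    print(t,psi,dr,row,q.round(2))
E
```

```text
40 40 0 [(np.float64(0.0), np.float64(0.0), np.float64(0.18)), (np.float64(0.0), np.float64(0.0), np.float64(0.04)), (np.float64(0.0), np.float64(0.0), np.float64(-0.01)), (np.float64(0.0), np.float64(0.0), np.float64(-0.06))] [ 1.13  0.46 -1.05  2.45 -1.06  0.26 -1.  ]
40 40 -30 [(np.float64(0.0), np.float64(0.0), np.float64(-0.41)), (np.float64(0.0), np.float64(0.0), np.float64(0.04)), (np.float64(0.0), np.float64(0.0), np.float64(-0.01)), (np.float64(0.0), np.float64(0.0), np.float64(-0.06))] [ 1.13  0.46 -1.05  2.45 -1.06  0.26 -1.52]
40 40 30 [(np.float64(0.0), np.float64(0.0), np.float64(0.05)), (np.float64(0.0), np.float64(0.0), np.float64(0.04)), (np.float64(0.0), np.float64(0.0), np.float64(-0.01)), (np.float64(0.0), np.float64(0.0), np.float64(-0.06))] [ 1.13  0.46 -1.05  2.45 -1.06  0.26 -0.47]
40 60 0 [(np.float64(0.0), np.float64(0.0), np.float64(0.25)), (np.float64(0.0), np.float64(0.0), np.float64(0.24)), (np.float64(0.0), np.float64(0.0), np.float64(0.19)), (np.float64(0.0), np.float64(0.0), np.float64(0.15))] [ 1.08  0.55 -0.97  2.29 -0.53  0.51 -1.19]
40 60 -30 [(np
[... 7938 characters left out ...]
oat64(0.4)), (np.float64(0.0), np.float64(0.0), np.float64(0.48)), (np.float64(0.0), np.float64(0.0), np.float64(0.5))] [ 0.84  0.83 -0.65  1.94 -0.49  1.1  -0.75]
60 90 -30 [(np.float64(0.0), np.float64(0.0), np.float64(0.33)), (np.float64(0.0), np.float64(0.0), np.float64(0.4)), (np.float64(0.0), np.float64(0.0), np.float64(0.48)), (np.float64(0.0), np.float64(0.0), np.float64(0.5))] [ 0.84  0.83 -0.65  1.94 -0.49  1.1  -1.28]
60 90 30 [(np.float64(0.0), np.float64(0.0), np.float64(0.33)), (np.float64(0.0), np.float64(0.0), np.float64(0.4)), (np.float64(0.0), np.float64(0.0), np.float64(0.48)), (np.float64(0.0), np.float64(0.0), np.float64(0.5))] [ 0.84  0.83 -0.65  1.94 -0.49  1.1  -0.23]
```

```bash
cat > plan.py <<'E'
from scan import *
T,PSI=60,70
M=tool(T,PSI,PSI-90)
def ride(th,gap=0,y=-.015,r=-.196):
    f=lambda z: clear(lidw(th,[r,y,z]),M,th)[0]['tab']
    lo,hi=-.06,-.005
    for _ in range(25):
        m=(lo+hi)/2
        if f(m)>gap: lo=m
        else: hi=m
    return lidw(th,[r,y,lo])
def hook(th,y=-.02,r=-.194,gap=0):
    f=lambda z: clear(lidw(th,[r,y,z]),M,th)[0]['tab']
    lo,hi=.005,.06
    for _ in range(25):
        m=(lo+hi)/2
        if f(m)>gap: hi=m
        else: lo=m
    return lidw(th,[r,y,hi])
E
python3 - <<'E'
from plan import *
o=readout.get_obs(); cur=R.from_quat(o['ee_rot'])
print("rotvec",np.degrees((M*cur.inv()).as_rotvec()).round(1), o['position'])
for y in (-.03,-.02,-.01):
  for r in (-.190,-.194,-.198):
    h=hook(1.28,y,r); a,b=clear(h,M,1.28); print('hook',y,r,h.round(4),a,b['lid'])
q=o['q']
for th in (1.36,1.28,1.2,1.1):
    h=hook(th,-.02,-.196); q,e,a,m=ikm(h,M,q); print('H',th,h.round(4),clear(h,M,th)[0],round(m,2),q.round(2))
for th in (1.1,1.0,.9,.7,.5,.3,.2,.1,0,-.05):
    h=ride(th); q,e,a,m=ikm(h,M,q); print('R',th,h.round(4),*clear(h,M,max(th,0)),round(m,2))
print(q.round(2))
E
```

```text
rotvec [56.7 30.5 -2.5] [0.49122213 0.07986457 0.36238975]
hook -0.03 -0.19 [0.6111 0.0768 0.2731] {'lid': -1.9, 'tab': 0.1, 'case': 177.3, 'table': 262.3} 12.7
hook -0.03 -0.194 [0.6099 0.0766 0.2769] {'lid': 2.1, 'tab': 0.1, 'case': 181.1, 'table': 266.1} 13.7
hook -0.03 -0.198 [0.6088 0.0763 0.2808] {'lid': 6.1, 'tab': 0.1, 'case': 184.9, 'table': 269.9} 15.2
hook -0.02 -0.19 [0.6104 0.087  0.2736] {'lid': -1.9, 'tab': 0.1, 'case': 177.8, 'table': 262.8} 3.2
hook -0.02 -0.194 [0.6093 0.0867 0.2774] {'lid': 2.1, 'tab': 0.1, 'case': 181.6, 'table': 266.6} 4.8
hook -0.02 -0.198 [0.6082 0.0864 0.2813] {'lid': 6.1, 'tab': 0.1, 'case': 185.4, 'table': 270.4} 8.1
hook -0.01 -0.19 [0.6097 0.0971 0.2741] {'lid': -1.9, 'tab': 0.1, 'case': 178.3, 'table': 263.3} -3.0
hook -0.01 -0.194 [0.6086 0.0968 0.2779] {'lid': 2.1, 'tab': 0.1, 'case': 182.1, 'table': 267.1} 1.0
hook -0.01 -0.198 [0.6068 0.0964 0.2816] {'lid': 6.1, 'tab': 0.1, 'case': 185.7, 'table': 270.7} 2.6
H 1.36 [0.6238 0.0901 0.2816] {'lid': 4.3, 'tab': 0.1, 'case': 185.7, 'table': 270.7} 0.23 [ 0.97  0.65 -0.98  1.76 -0.61  1.05 
[... 1216 characters left out ...]
6.3, 'table': 109.7} {'lid': 21.4, 'tab': 66.2, 'case': 25.5, 'table': 92.4} 0.24
R 0.2 [0.4509 0.0544 0.1005] {'lid': 14.4, 'tab': 0.1, 'case': 12.5, 'table': 89.7} {'lid': 19.2, 'tab': 65.0, 'case': 23.1, 'table': 72.3} 0.25
R 0.1 [0.4503 0.0542 0.0797] {'lid': 14.2, 'tab': 0.1, 'case': 8.8, 'table': 68.9} {'lid': 14.2, 'tab': 63.7, 'case': 19.3, 'table': 51.6} 0.25
R 0 [0.4518 0.0546 0.0596] {'lid': 13.1, 'tab': 0.1, 'case': 6.3, 'table': 48.8} {'lid': 8.2, 'tab': 62.6, 'case': 14.5, 'table': 31.5} 0.26
R -0.05 [0.4533 0.0549 0.0496] {'lid': 16.9, 'tab': 8.0, 'case': 4.8, 'table': 38.7} {'lid': 5.4, 'tab': 57.1, 'case': 10.5, 'table': 21.4} 0.27
[ 1.19  0.92 -0.94  2.14 -0.45  0.74 -0.92]
```

```bash
python3 -m pendant '[[0,0,0,1,7,3.8,-0.3],[0,2,0,2,14.2,7.6,-0.6],[0,4,0.1,2,21.3,11.4,-0.9],[0,6,0.2,2,28.3,15.2,-1.2],[0,8,0.4,2,35.4,19,-1.6],[0,10,0.5,1,42.5,22.9,-1.9],[0,12,0.6,0,49.6,26.7,-2.2],[0,14.1,0.75,-1,56.7,30.5,-2.5],[0,14.1,0.75,-1.7,56.7,30.5,-2.5],[0,14.1,0.75,-1.7,56.7,30.5,-2.5]]'
python3 - <<'E'
from plan import *
o=readout.get_obs(); print(o['position'],o['q'].round(3),fk(o['q'],KP,SG)[0],np.degrees((M*R.from_quat(o['ee_rot']).inv()).as_rotvec()).round(1))
from wf import *
wire("side","s9",[1.28],(190,0,133,200),3.0)
E
```

```text
t: 7.05
position: [0.6328, 0.0871, 0.3444]
ee_rot: [0.864, -0.051, 0.029, -0.499]
force: [-1.1, -0.1, 0.4]
gripper_width: 0.007
[0.63276978 0.08708169 0.34444812] [ 0.346  0.409 -0.108  1.728 -1.02   1.378 -1.029] [0.62976714 0.10138374 0.34347703] [-0. -0. -0.]
```

View pics/s9.png

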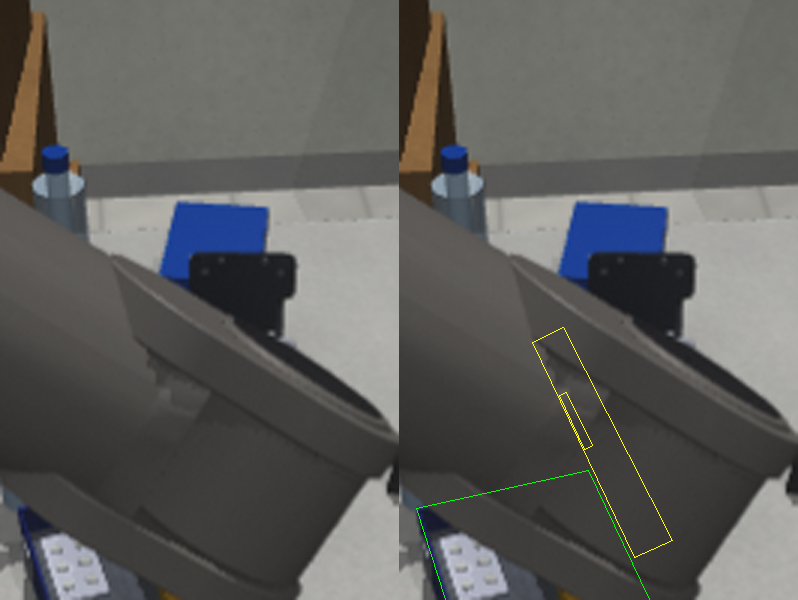

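Run:
```python
from wf import *
D=json.load(open('kd.json')) if 0 else None
wire("top","t9",[1.28],(105,60,230,180),3.3)
import json
D=json.load(open('kd.json')); o=readout.get_obs()
D.append([list(map(float,o[k])) for k in('q','position','ee_rot')]); json.dump(D,open('kd.json','w'))
from kin2 import *
def r(P):
    out=[]
    for q,x,w in D:
        p,M=fk(q,P,SG); out+=list(p-x)+list(.3*(R.from_quat(w).inv()*M).as_rotvec())
    return np.array(out+list(.0005*np.array(P[3:11])))
s=least_squares(r,KP); print(s.x.round(4).tolist(),np.abs(s.fun).max(), r(s.x)[:30].reshape(-1,6).round(4))
```

```text
[-0.0034, 0.2774, 1.5695, -0.0004, -0.0242, -0.0026, -0.0368, -0.0072, -0.001, 0.0023, -0.001, 0.5616, 0.4933, 0.3723] 0.00248200391941307 [[-0.0005 -0.0008  0.0006  0.      0.      0.0006]
 [-0.0008  0.0025 -0.0009  0.001  -0.0006 -0.0018]
 [ 0.0009 -0.0015  0.0007  0.      0.      0.0006]
 [-0.0001 -0.0001 -0.0006 -0.0005 -0.      0.0005]
 [-0.0005  0.      0.0003 -0.      0.0009  0.0001]]
```

View pics/t9.png

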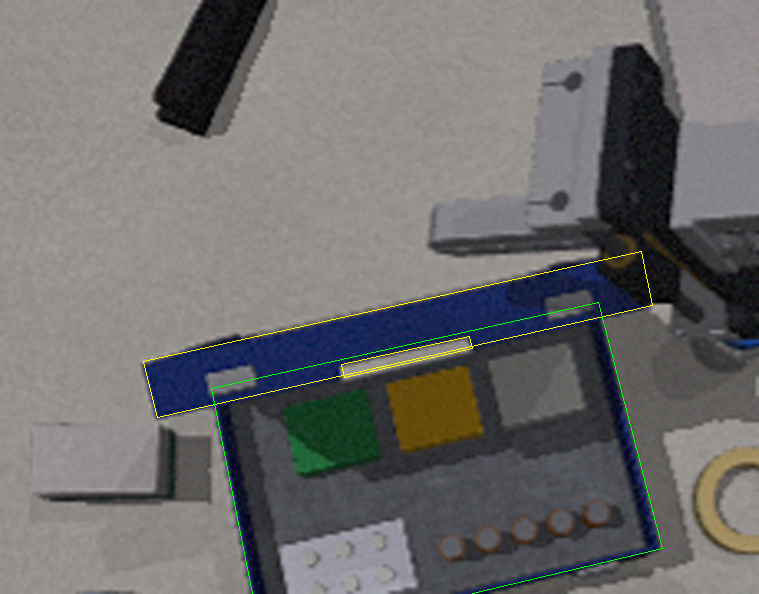

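Run:
```python
from h import *
o=readout.get_obs(); M=R.from_quat(o['ee_rot']); p=o['position']
s=snapshot("top"); x0,y0,w,h,k=225,60,110,100,7
im=cv2.resize(s["frame"][y0:y0+h,x0:x0+w,::-1],None,fx=k,fy=k,interpolation=cv2.INTER_CUBIC)
im=np.clip(im*1.5,0,255).astype(np.uint8)
def box(lo,hi,c):
    P=np.array([[a,b,d] for a in (lo[0],hi[0]) for b in (lo[1],hi[1]) for d in (lo[2],hi[2])])
    u=np.round((proj("top",M.apply(P)+p)+.5-[x0,y0])*k).astype(int)
    for i in range(8):
        for j in range(i):
            if bin(i^j).count('1')==1: cv2.line(im,tuple(map(int,u[i])),tuple(map(int,u[j])),c,1)
box([-.008,-.0125,-.045],[.008,.0125,0],(0,255,255))
box([-.0375,-.0885,-.14],[.0375,.0885,-.097],(0,0,255))
print(M.as_matrix().round(2))
cv2.imwrite("pics/t10.png",im)
```

```text
[[ 0.99 -0.06  0.1 ]
 [-0.12 -0.5   0.86]
 [ 0.   -0.87 -0.5 ]]
```

View pics/t10.png

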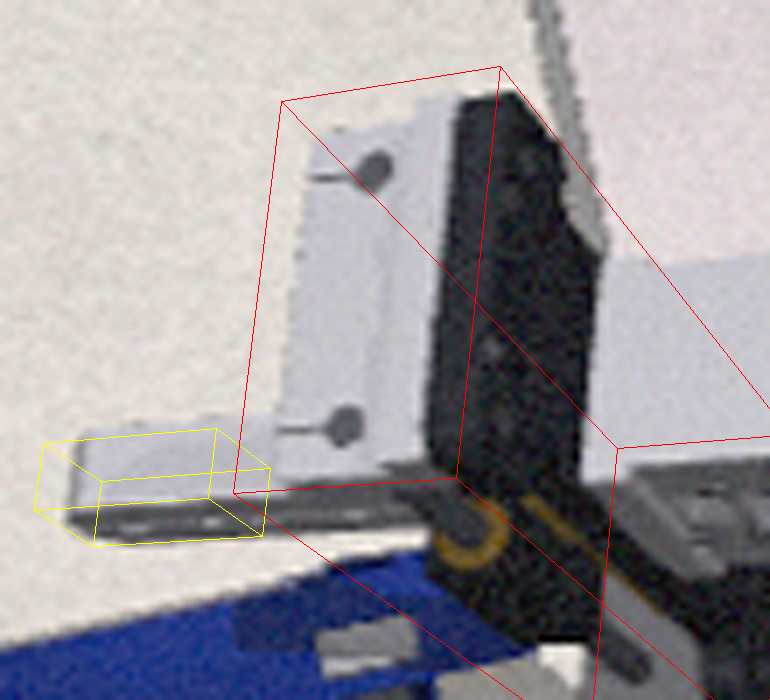

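Run:
```python
from plan import *
p0=readout.get_obs()['position']
for th in (1.4,1.36,1.3,1.28,1.25,1.2,1.15,1.1,1.05):
    h=hook(th,-.024,-.195); print(th,h.round(4),((h-p0)*100).round(2),clear(h,M,1.28),)
```

```text
1.4 [0.6315 0.0878 0.2811] [-0.06 -0.05 -6.59] ({'lid': 3.6, 'tab': 22.1, 'case': 185.2, 'table': 270.2}, {'lid': 5.2, 'tab': 75.9, 'case': 167.9, 'table': 252.9})
1.36 [0.6241 0.0861 0.2804] [-0.8  -0.23 -6.66] ({'lid': 3.0, 'tab': 14.7, 'case': 184.6, 'table': 269.6}, {'lid': 6.3, 'tab': 77.9, 'case': 167.3, 'table': 252.3})
1.3 [0.6129 0.0835 0.2788] [-1.91 -0.49 -6.81] ({'lid': 2.6, 'tab': 3.5, 'case': 183.0, 'table': 268.0}, {'lid': 8.3, 'tab': 80.6, 'case': 165.7, 'table': 250.7})
1.28 [0.6093 0.0826 0.2782] [-2.28 -0.58 -6.88] ({'lid': 3.1, 'tab': 0.1, 'case': 182.4, 'table': 267.4}, {'lid': 8.5, 'tab': 81.5, 'case': 165.0, 'table': 250.0})
1.25 [0.6037 0.0813 0.277 ] [-2.84 -0.71 -6.99] ({'lid': 3.6, 'tab': -3.4, 'case': 181.2, 'table': 266.2}, {'lid': 9.7, 'tab': 82.6, 'case': 163.9, 'table': 248.9})
1.2 [0.5946 0.0791 0.2747] [-3.75 -0.92 -7.22] ({'lid': 4.1, 'tab': -3.5, 'case': 178.9, 'table': 263.9}, {'lid': 12.0, 'tab': 84.0, 'case': 161.6, 'table': 246.6})
1.15 [0.5855 0.077  0.272 ] [-4.66 -1.14 -7.5 ] ({'lid': 4.9, 'tab': -3.1, 'case': 176.2, 'table': 261.2}, {'lid': 17.4, 'tab': 85.4, 'case': 158.8, 'table': 243.8})
1.1 [0.5766 0.0749 0.2687] [-5.55 -1.35 -7.82] ({'lid': 12.7, 'tab': 2.4, 'case': 172.9, 'table': 257.9}, {'lid': 23.6, 'tab': 86.7, 'case': 155.6, 'table': 240.6})
1.05 [0.5678 0.0728 0.265 ] [-6.43 -1.56 -8.19] ({'lid': 20.8, 'tab': 11.8, 'case': 169.2, 'table': 254.2}, {'lid': 31.4, 'tab': 87.5, 'case': 151.9, 'table': 236.9})
```

```bash
python3 -m pendant '[[0,-0.3,-0.1,-3,0,0,0],[0,-0.6,-0.2,-5.5,0,0,0],[0,-0.8,-0.2,-6.4,0,0,0],[0,-1,-0.25,-6.5,0,0,0],[0,-1,-0.25,-6.5,0,0,0]]'
python3 - <<'E'
from wf import *
wire("top","t11",[1.28],(180,110,130,90),6)
E
```

```text
t: 7.88
position: [0.6223, 0.0859, 0.2831]
ee_rot: [0.865, -0.049, 0.031, -0.499]
force: [-0.6, 0.3, -0.2]
gripper_width: 0.006
```

View pics/t11.png

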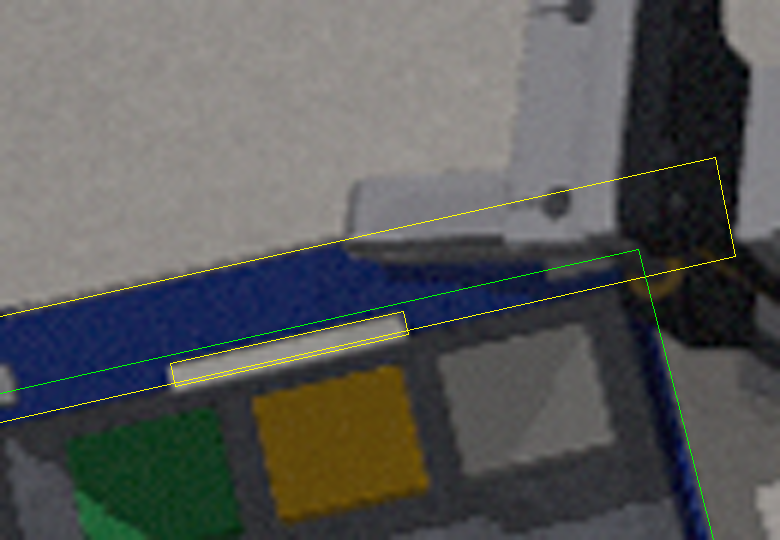

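```bash
python3 -m pendant '[[0,-0.6,-0.15,-0.1,0,0,0],[0,-1.1,-0.27,-0.25,0,0,0],[0,-1.6,-0.4,-0.35,0,0,0],[0,-2.1,-0.5,-0.5,0,0,0],[0,-2.6,-0.62,-0.6,0,0,0],[0,-3.1,-0.75,-0.75,0,0,0],[0,-3.6,-0.87,-0.9,0,0,0],[0,-4.1,-1,-1.05,0,0,0]]'
python3 - <<'E'
from wf import *
print(readout.get_obs()['force'].round(1))
wire("top","t12",[1.15,1.1],(180,110,130,90),6)
E
```

```text
t: 8.93
position: [0.5811, 0.0758, 0.2724]
ee_rot: [0.865, -0.049, 0.031, -0.499]
force: [0.1, 0.0, -0.2]
gripper_width: 0.003
[ 0.1  0.  -0.2]
```

View pics/t12.png

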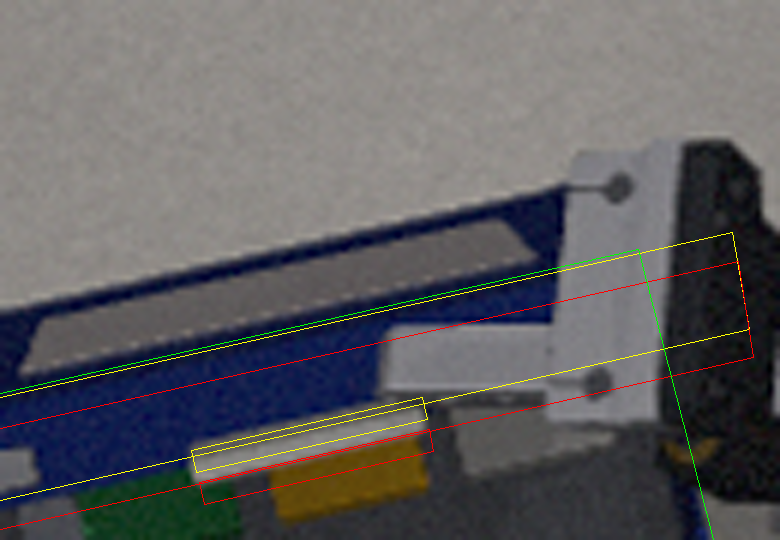

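```bash
python3 -m pendant '[[0,-0.5,-0.12,-0.15,0,0,0],[0,-1.0,-0.25,-0.35,0,0,0],[0,-1.3,-0.3,-0.5,0,0,0]]'
python3 - <<'E'
from wf import *
from plan import *
o=readout.get_obs(); p0=o['position'];print(o['force'].round(1),p0)
for th in (1.05,1.0,.95,.9): print(th,((ride(th)-p0)*100).round(2),((ride(th,12)-p0)*100).round(2))
wire("top","t13",[1.1,1.05],(180,110,130,90),6)
E
```

```text
t: 9.35
position: [0.5672, 0.0725, 0.267]
ee_rot: [0.865, -0.049, 0.031, -0.499]
force: [-0.1, -0.4, 0.4]
gripper_width: 0.001
[-0.1 -0.4  0.4] [0.56719388 0.07247448 0.26703451]
1.05 [-3.12  0.2  -1.84] [-4.14 -0.04 -2.44]
1.0 [-3.93  0.01 -2.42] [-4.91 -0.22 -3.07]
0.95 [-4.7  -0.17 -3.04] [-5.66 -0.4  -3.75]
0.9 [-5.45 -0.35 -3.72] [-6.38 -0.57 -4.47]
```

View pics/t13.png

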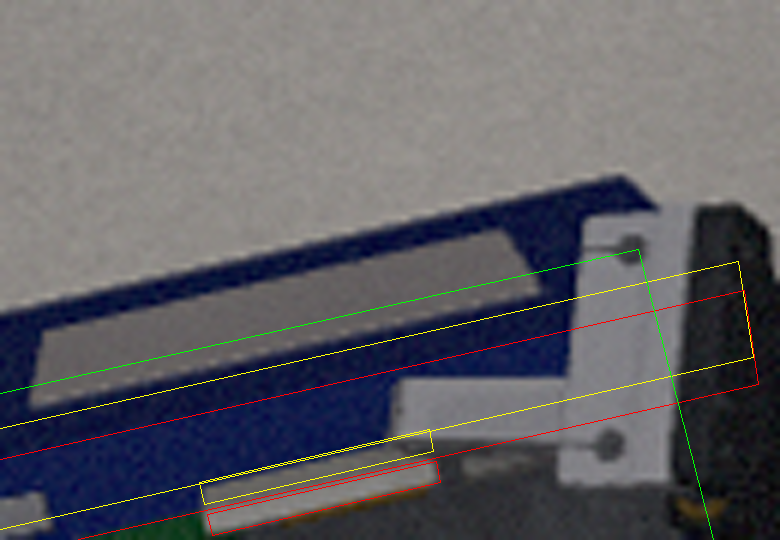

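```bash
python3 -m pendant '[[0,0.2,0,1.6,0,0,0],[0,-0.2,0,3.3,0,0,0],[0,-4.5,-0.2,3.3,0,0,0],[0,-8.8,-0.6,1.5,0,0,0],[0,-9,-0.7,-3,0,0,0],[0,-7.4,-0.7,-5.2,0,0,0]]'
python3 - <<'E'
from wf import *
from plan import *
o=readout.get_obs(); p0=o['position'];print(o['force'].round(1),p0)
for th in (1.0,.9,.85,.8,.75,.7): print(th,((ride(th)-p0)*100).round(2))
wire("top","t14",[.95,.9,.85],(170,120,130,100),6)
E
```

```text
t: 10.15
position: [0.4923, 0.0652, 0.2147]
ee_rot: [0.865, -0.049, 0.031, -0.498]
force: [0.4, 0.4, 0.4]
gripper_width: 0.002
[0.4 0.4 0.4] [0.49228093 0.06515373 0.21470967]
1.0 [3.57 0.74 2.81]
0.9 [2.04 0.38 1.52]
0.85 [1.32 0.21 0.8 ]
0.8 [0.65 0.05 0.06]
0.75 [-0.01 -0.1  -0.75]
0.7 [-0.6  -0.24 -1.55]
```

View pics/t14.png

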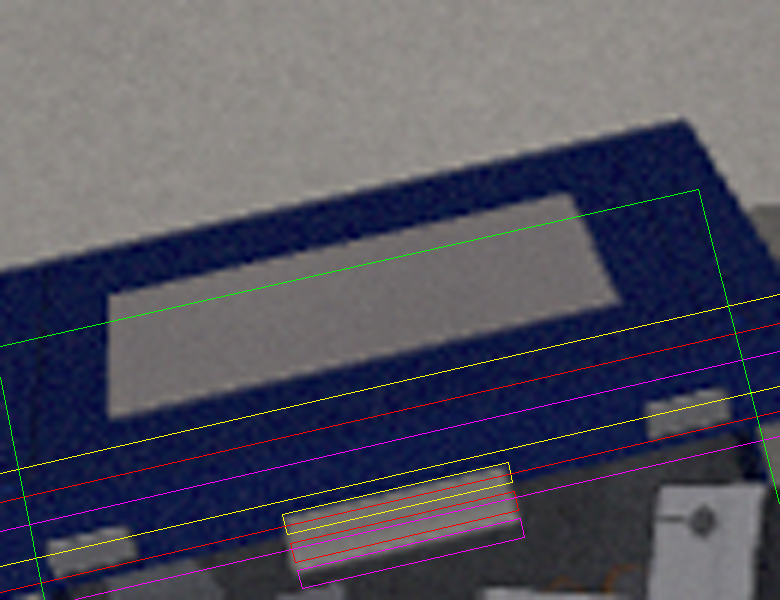

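```bash
python3 -m pendant '[[0,0.2,0,-0.1,0,0,0],[0,0.2,0,-0.2,0,0,0],[0,0.1,-0.05,-0.4,0,0,0],[0,0,-0.1,-0.65,0,0,0]]'
python3 - <<'E'
from wf import *
from plan import *
o=readout.get_obs(); p0=o['position'];print(o['force'].round(1),p0)
for th in (.8,.75,.7,.65,.6,.5,.4,.3): print(th,((ride(th)-p0)*100).round(2))
wire("top","t15",[.85,.8,.75],(170,120,130,100),6)
E
```

```text
t: 10.7
position: [0.4938, 0.0644, 0.2068]
ee_rot: [0.865, -0.049, 0.03, -0.498]
force: [-0.3, -0.6, 0.8]
gripper_width: 0.008
[-0.3 -0.6  0.8] [0.49384577 0.06443658 0.20680618]
0.8 [0.49 0.13 0.85]
0.75 [-0.16 -0.03  0.04]
0.7 [-0.75 -0.17 -0.76]
0.65 [-1.33 -0.31 -1.64]
0.6 [-1.87 -0.43 -2.56]
0.5 [-2.77 -0.65 -4.43]
0.4 [-3.52 -0.82 -6.48]
0.3 [-4.04 -0.95 -8.63]
```

View pics/t15.png

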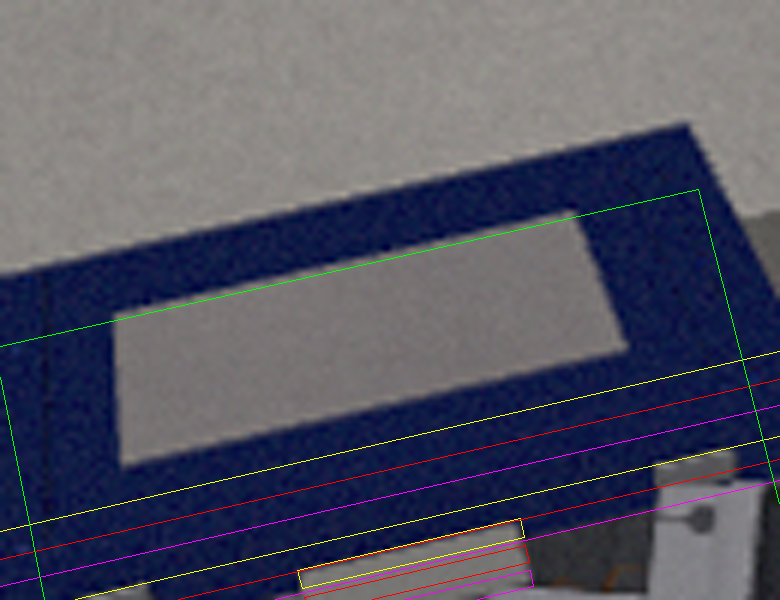

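```bash
python3 -m pendant '[[0,-0.1,-0.03,0,0,0,0],[0,-0.2,-0.05,-0.1,0,0,0],[0,-0.4,-0.1,-0.3,0,0,0],[0,-0.6,-0.13,-0.5,0,0,0],[0,-0.75,-0.17,-0.76,0,0,0],[0,-0.95,-0.22,-1.05,0,0,0]]'
python3 - <<'E'
from wf import *
from plan import *
o=readout.get_obs(); p0=o['position'];print(o['force'].round(1),p0)
for th in (.75,.7,.65,.6,.55,.5,.4,.3): print(th,((ride(th)-p0)*100).round(2))
wire("top","t16",[.75,.7,.65],(170,140,130,100),6)
E
```

```text
t: 11.5
position: [0.4839, 0.0622, 0.1957]
ee_rot: [0.865, -0.049, 0.03, -0.498]
force: [-1.1, -0.3, 0.5]
gripper_width: 0.006
[-1.1 -0.3  0.5] [0.48394337 0.06218991 0.19566358]
0.75 [0.83 0.2  1.16]
0.7 [0.24 0.06 0.35]
0.65 [-0.34 -0.08 -0.53]
0.6 [-0.88 -0.21 -1.44]
0.55 [-1.34 -0.32 -2.34]
0.5 [-1.78 -0.42 -3.32]
0.4 [-2.53 -0.6  -5.37]
0.3 [-3.05 -0.72 -7.51]
```

View pics/t16.png

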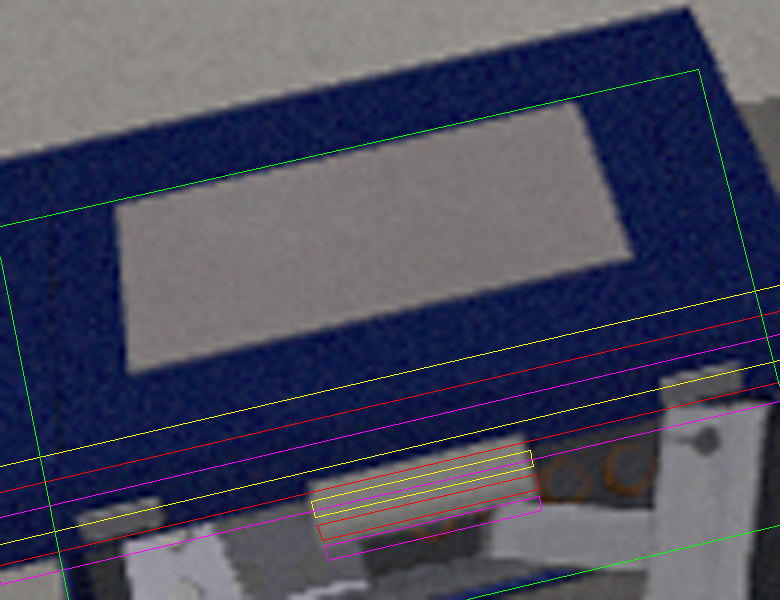

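```bash
python3 -m pendant '[[0,-0.2,-0.05,-0.3,0,0,0],[0,-0.45,-0.1,-0.7,0,0,0],[0,-0.66,-0.16,-1.08,0,0,0],[0,-0.88,-0.21,-1.44,0,0,0],[0,-1.06,-0.25,-1.8,0,0,0],[0,-1.25,-0.3,-2.16,0,0,0],[0,-1.43,-0.34,-2.54,0,0,0],[0,-1.6,-0.38,-2.92,0,0,0]]'
python3 - <<'E'
from wf import *
from plan import *
o=readout.get_obs(); p0=o['position'];print(o['force'].round(1),p0,o['q'].round(2))
for th in (.55,.5,.45,.4,.35,.3,.25,.2): print(th,((ride(th)-p0)*100).round(2))
wire("top","t17",[.6,.55,.5],(170,140,130,100),6)
E
```

```text
t: 12.55
position: [0.4675, 0.0583, 0.1659]
ee_rot: [0.865, -0.05, 0.03, -0.498]
force: [-1.6, -0.9, -0.1]
gripper_width: 0.007
[-1.6 -0.9 -0.1] [0.46749735 0.05832315 0.1658687 ] [ 0.57  0.48 -0.2   2.14 -1.01  1.19 -0.58]
0.55 [0.31 0.07 0.64]
0.5 [-0.14 -0.04 -0.34]
0.45 [-0.54 -0.13 -1.35]
0.4 [-0.88 -0.21 -2.39]
0.35 [-1.17 -0.28 -3.45]
0.3 [-1.41 -0.34 -4.53]
0.25 [-1.56 -0.37 -5.54]
0.2 [-1.66 -0.4  -6.54]
```

View pics/t17.png

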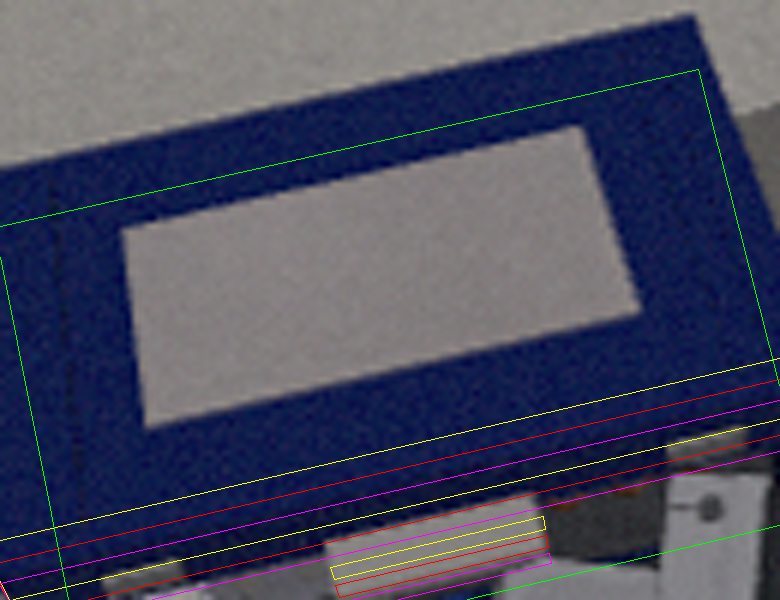

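```bash
python3 -m pendant '[[0,-0.18,-0.05,-0.4,0,0,0],[0,-0.36,-0.09,-0.85,0,0,0],[0,-0.54,-0.13,-1.35,0,0,0],[0,-0.72,-0.18,-1.87,0,0,0],[0,-0.88,-0.21,-2.39,0,0,0],[0,-1.03,-0.25,-2.9,0,0,0],[0,-1.15,-0.28,-3.35,0,0,0],[0,-1.26,-0.3,-3.8,0,0,0]]'
python3 - <<'E'
from wf import *
from plan import *
o=readout.get_obs(); p0=o['position'];print(o['force'].round(1),p0,o['q'].round(2))
for th in (.35,.3,.25,.2,.15,.1,.05,0): print(th,((ride(th)-p0)*100).round(2),((ride(th,0,-.015,-.199)-p0)*100).round(2))
wire("top","t18",[.4,.35,.3],(170,150,130,100),6)
E
```

```text
t: 13.6
position: [0.4545, 0.0552, 0.1271]
ee_rot: [0.865, -0.05, 0.03, -0.498]
force: [-1.7, -1.0, -0.4]
gripper_width: 0.007
[-1.7 -1.  -0.4] [0.45454238 0.05521167 0.12710829] [ 0.6   0.54 -0.22  2.17 -1.01  1.13 -0.5 ]
0.35 [0.12 0.03 0.42] [-0.06 -0.01  0.79]
0.3 [-0.11 -0.03 -0.66] [-0.31 -0.07 -0.29]
0.25 [-0.27 -0.06 -1.66] [-0.5  -0.12 -1.39]
0.2 [-0.37 -0.09 -2.66] [-0.63 -0.15 -2.5 ]
0.15 [-0.42 -0.1  -3.66] [-0.71 -0.17 -3.62]
0.1 [-0.43 -0.1  -4.74] [-0.71 -0.17 -4.63]
0.05 [-0.38 -0.09 -5.75] [-0.66 -0.16 -5.63]
0 [-0.28 -0.06 -6.75] [-0.57 -0.13 -6.75]
```

View pics/t18.png

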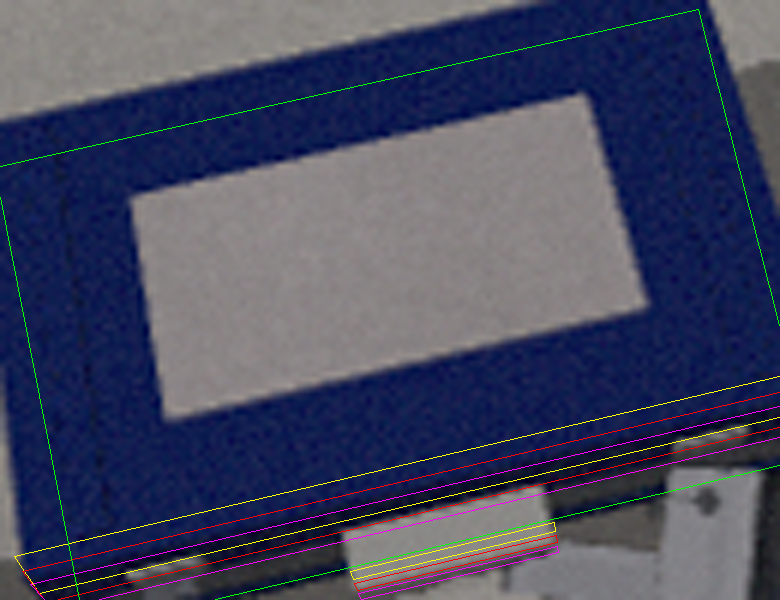

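```bash
python3 -m pendant '[[0,-0.1,-0.03,-0.3,0,0,0],[0,-0.2,-0.05,-0.7,0,0,0],[0,-0.3,-0.07,-1.1,0,0,0],[0,-0.38,-0.09,-1.5,0,0,0],[0,-0.44,-0.11,-1.9,0,0,0],[0,-0.5,-0.12,-2.3,0,0,0],[0,-0.54,-0.13,-2.7,0,0,0],[0,-0.58,-0.14,-3.1,0,0,0],[0,-0.6,-0.15,-3.45,0,0,0]]'
python3 - <<'E'
from wf import *
from plan import *
o=readout.get_obs(); p0=o['position'];print(o['force'].round(1),p0,o['q'].round(2))
for th in (.2,.15,.1,.05,0): print(th,((ride(th,0,-.015,-.199)-p0)*100).round(2))
wire("top","t19",[.2,.15,0],(190,170,120,90),6.5)
wire("side","s19",[.2,.15],(180,120,133,150),3)
E
```

```text
t: 14.78
position: [0.4483, 0.0537, 0.0919]
ee_rot: [0.865, -0.05, 0.03, -0.498]
force: [-1.2, -2.0, -1.6]
gripper_width: 0.005
[-1.2 -2.  -1.6] [0.4482686  0.0536941  0.09188983] [ 0.63  0.61 -0.24  2.18 -1.01  1.08 -0.44]
0.2 [-0.01  0.    1.03]
0.15 [-0.08 -0.01 -0.1 ]
0.1 [-0.08 -0.01 -1.11]
0.05 [-0.04 -0.   -2.11]
0 [ 0.06  0.02 -3.23]
```

View pics/t19.png

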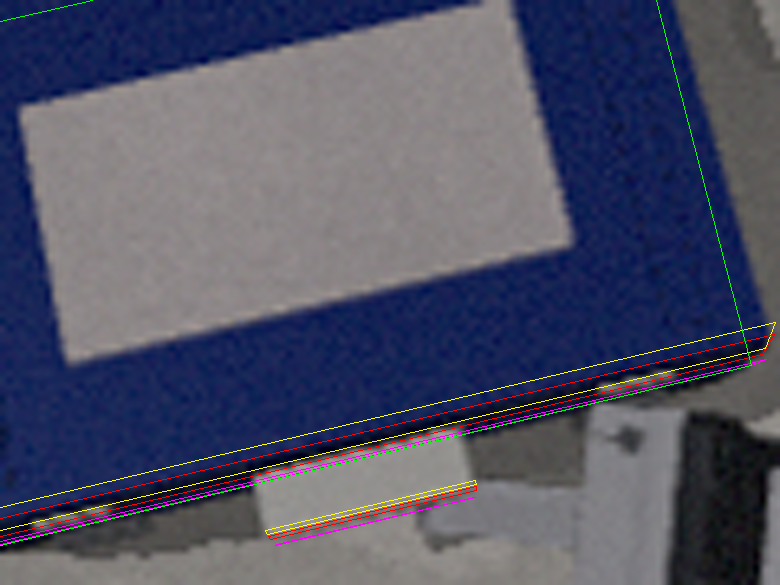

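View pics/s19.png

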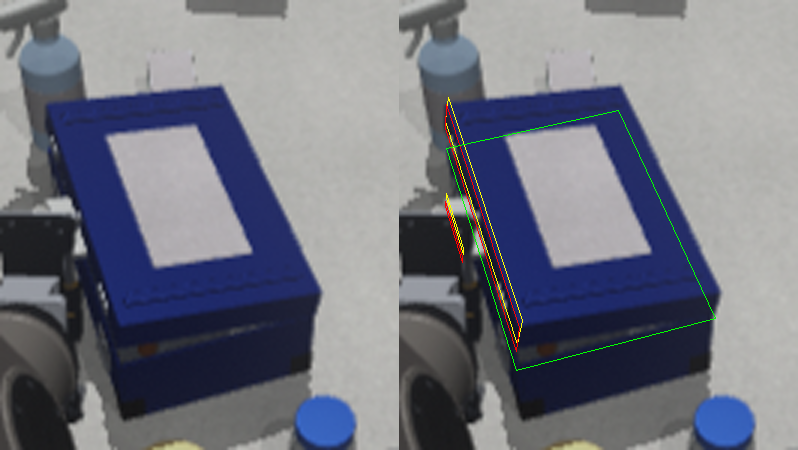

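```bash
python3 -m pendant '[[0,-0.05,-0.01,-0.25,0,0,0],[0,-0.1,-0.02,-0.55,0,0,0],[0,-0.12,-0.03,-0.85,0,0,0],[0,-0.15,-0.03,-1.15,0,0,0],[0,-0.15,-0.03,-1.4,0,0,0],[0,-0.15,-0.03,-1.65,0,0,0],[0,-0.15,-0.03,-1.9,0,0,0],[0,-0.15,-0.03,-2.15,0,0,0],[0,-0.15,-0.03,-2.4,0,0,0]]'
python3 - <<'E'
from wf import *
from plan import *
o=readout.get_obs(); p0=o['position'];print(o['force'].round(1),p0,o['q'].round(2))
for th in (.1,.05,0): print(th,((ride(th,0,-.015,-.199)-p0)*100).round(2),clear(p0,M,max(th,0)))
wire("top","t20",[.05,0],(190,170,120,90),6.5)
wire("side","s20",[.05,0],(180,120,133,150),3)
E
```

```text
t: 16.0
position: [0.4466, 0.0534, 0.0676]
ee_rot: [0.865, -0.05, 0.029, -0.498]
force: [-2.8, -1.8, -2.2]
gripper_width: 0.004
[-2.8 -1.8 -2.2] [0.44664485 0.0533795  0.06760379] [ 0.65  0.67 -0.26  2.18 -1.01  1.04 -0.41]
0.1 [0.08 0.02 1.32] ({'lid': 23.5, 'tab': 11.1, 'case': 11.6, 'table': 56.8}, {'lid': 15.6, 'tab': 58.5, 'case': 20.6, 'table': 39.5})
0.05 [0.13 0.03 0.32] ({'lid': 18.4, 'tab': 2.4, 'case': 11.6, 'table': 56.8}, {'lid': 14.4, 'tab': 63.5, 'case': 20.6, 'table': 39.5})
0 [ 0.22  0.05 -0.8 ] ({'lid': 13.6, 'tab': -2.9, 'case': 11.6, 'table': 56.8}, {'lid': 14.8, 'tab': 68.2, 'case': 20.6, 'table': 39.5})
```

View pics/t20.png

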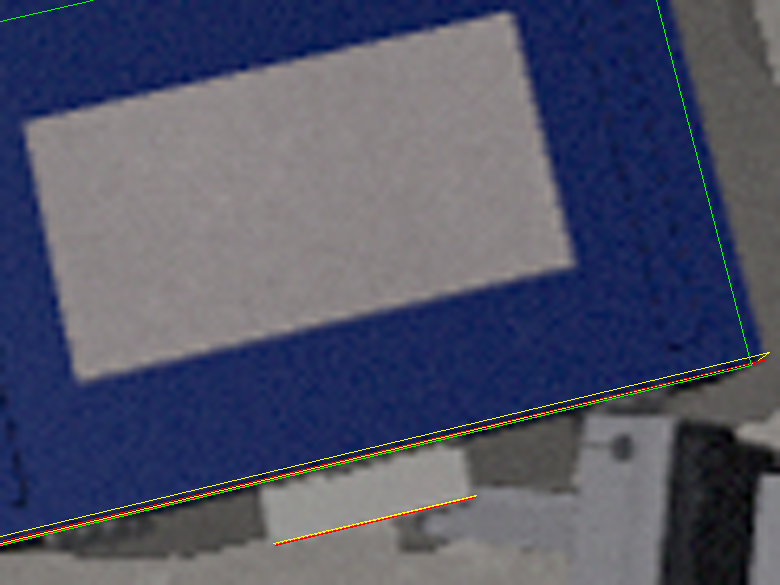

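View pics/s20.png

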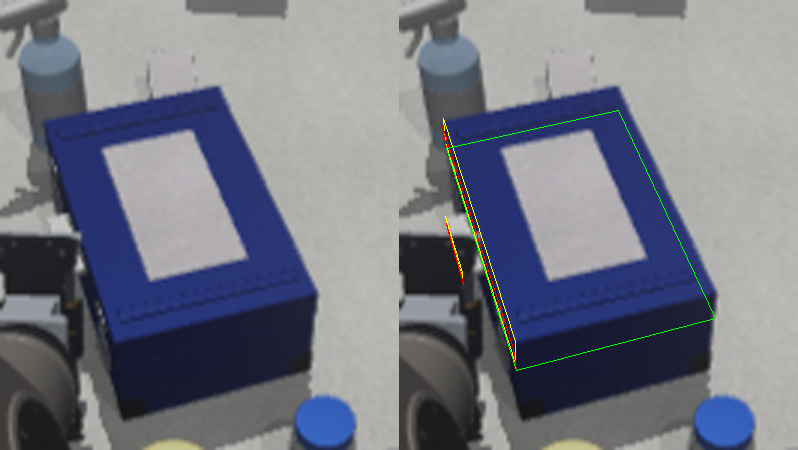

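```bash
python3 -m pendant '[[0,0,0,-0.2,0,0,0],[0,0,0,-0.4,0,0,0],[0,0,0,-0.6,0,0,0],[0,0,0,-0.8,0,0,0],[0,0,0,-1.0,0,0,0],[0,0,0,-1.2,0,0,0],[0,0,0,-1.4,0,0,0]]'
python3 - <<'E'
from wf import *
from plan import *
o=readout.get_obs(); p0=o['position'];print(o['force'].round(1),p0,clear(p0,M,0))
wire("side","s21",[.05,0],(180,120,133,150),3)
crop("top",190,170,120,90,6.5,"t21")
E
```

```text
t: 16.98
position: [0.4466, 0.0534, 0.0534]
ee_rot: [0.865, -0.05, 0.029, -0.498]
force: [0.5, -0.1, 0.3]
gripper_width: 0.005
[ 0.5 -0.1  0.3] [0.44664203 0.05335627 0.05340465] ({'lid': 20.9, 'tab': 6.0, 'case': 11.6, 'table': 42.6}, {'lid': 12.3, 'tab': 61.3, 'case': 17.8, 'table': 25.3})
```

View pics/s21.png

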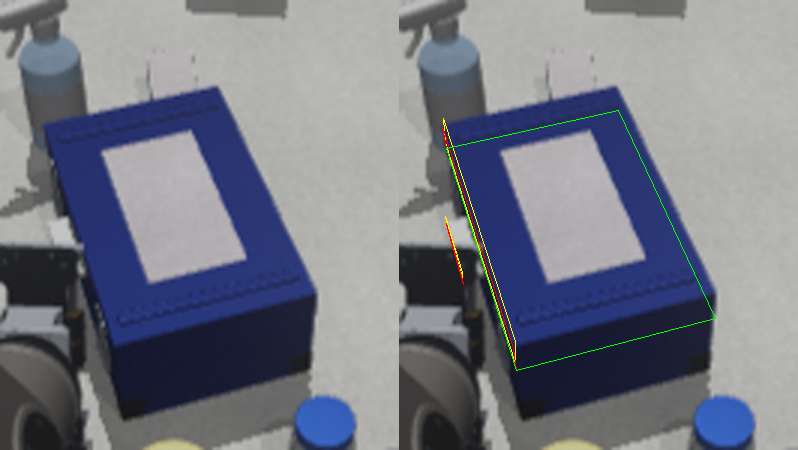

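View pics/t21.png

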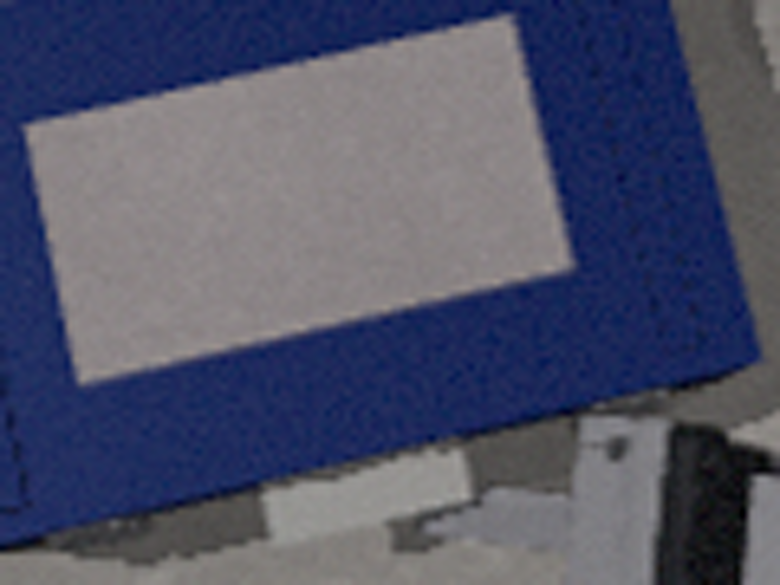

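The pictures show the lid closed with no gap under the rim, and the force has fallen to zero, so it now rests on the rim. I'll withdraw the fingers sideways and away.

```bash
python3 -m pendant '[[0,-0.4,-0.8,0,0,0,0],[0,-1,-2.5,0,0,0,0],[0,-1.5,-5,0,0,0,0],[0,-2,-8,0.5,0,0,0],[0,-2,-11,2,0,0,0],[0,-2,-14,5,0,0,0],[0,-2,-17,9,0,0,0],[0,-2,-20,13,0,0,0],[0,-2,-23,16,0,0,0],[0,-2,-25,18,0,0,0],[0,-2,-25,18,0,0,0]]'
python3 - <<'E'
from wf import *
o=readout.get_obs();print(o['force'].round(1),o['position'],o['joint_velocities'].round(3))
wire("top","t22",[0],(100,100,230,160),3.3)
wire("side","s22",[0],(150,90,200,190),2)
E
```

```text
t: 18.45
position: [0.426, -0.1992, 0.234]
ee_rot: [0.866, -0.051, 0.03, -0.497]
force: [0.4, 0.0, 0.6]
gripper_width: 0.007
[0.4 0.  0.6] [ 0.42603779 -0.19920299  0.23403778] [-0.019  0.016 -0.025  0.057 -0.009 -0.036  0.011]
```

View pics/t22.png

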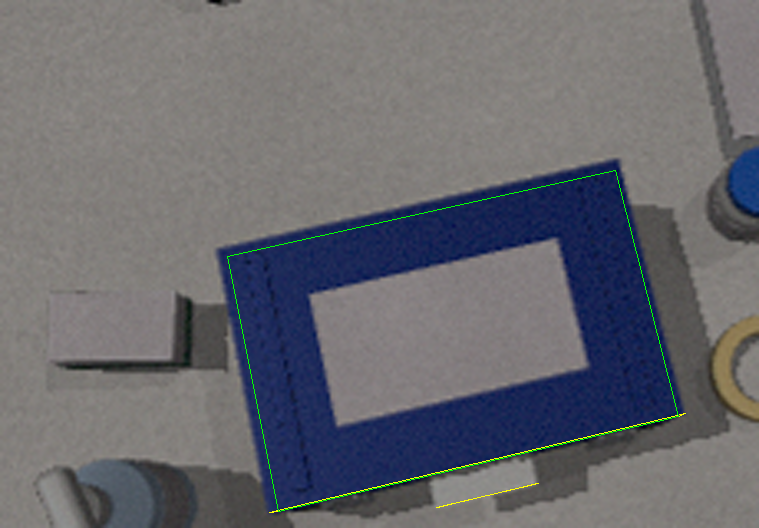

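View pics/s22.png

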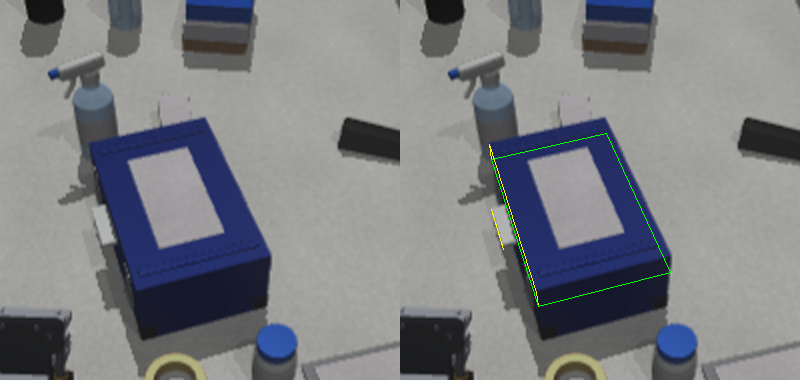

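Both views show the lid flush on the base and the case where it started. The bottle, carton, jar and tape haven't moved, and the hand is well clear, so I'm handing in.

```bash
python3 -m pendant '[[0,0,0,0,0,0,0],[0,0,0,0,0,0,0]]'; python3 -c "
from cell import workorder
print(workorder.hand_in())"
```

```text
t: 18.8
position: [0.4256, -0.1962, 0.2324]
ee_rot: [0.865, -0.051, 0.028, -0.499]
force: [0.2, 0.5, -0.2]
gripper_width: 0.006
the job is handed in; nothing more can be done
None
```

The medicine case is shut, and I handed the job in at 18.8 s of the 48 s allowed.

**What I did:**
- I hooked the thumb tab from behind with the fingertips and pulled the lid from its back stop (about 1.70 rad) to 1.28, where it stayed put.
- I then turned the hand so the closed fingers came in from the robot's right. This was because my arm model showed the front approach out of reach at the closed position.
- From behind the tab I tipped the lid to about 1.05 rad and moved the fingers round under the tab.
- The fingers caught the lid at about 0.75 rad and rode it down at 0.1–0.2 rad/s until it was shut. I then drew them out sideways.

**Last checks:**
- **Lid:** it looks flush with the base in both camera views. The force on the fingers, about 4 N in total just before, fell to about zero as it settled on the rim.
- **Surroundings:** the case and the four bystanders look where they started, and the hand is about 0.2 m clear and touching nothing.

**Less certain:**
- **During the catch:** the force reading was near the sensor noise, about 1 N. I judged that the lid was riding on the fingers from the pictures and from it sinking slower than it would on its own.
- **Lid angle:** the finger position and the lid angle in the pictures disagreed by about 0.02 rad.
- **Case position:** it was fitted only to about 3 mm.

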